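# UV-decontaminate used centrifuge adapters

### The job

Decontaminate the used centrifuge adapters under the UV lamp: pull up the red T-handled plunger on the lamp's arm and twist it so that it stays out, swing the lamp fully aside, and stand every adapter upright in the steel tray, bores up, one to a bay. Then swing the lamp back over the tray, twist the plunger back so that it drops home and locks the arm, and only then wind the timer knob clockwise to its stop, which takes several part turns. Leave the tip box, the bottle and the dishes where they are.

Things in the scene. Friction and masses are not known exactly. Their poses are not given: they have to be found in the camera images.
- uv_station: The fixed white UV station, a housing 330 x 375 mm and 55 mm high. Origin: under the centre of its tray, at bench height; its x points away from the robot, y to the left, z up (at zero yaw). The steel tray has 2 x 2 square bays, 90 x 90 mm each, centred at x = +-47 mm, y = +-47 mm; bay floor at z = 58 mm; the rim and the ribs between bays stand 12 mm above the floor. The lamp's post stands at x = 150, y = 150 mm; the timer at x = -40, y = 205 mm.
- post_axis (a point): The point where the vertical post's axis meets the underside of the lamp arm, 195 mm above the bench; the arm swings about this axis. The hub here is 60 mm in diameter, its top 247 mm above the bench. The point turns with the station, not with the arm.
- lamp_arm (a joint): Swing of the lamp arm about the post, rad. 0: lamp over the tray, where the plunger locks it; grows clockwise from above as the lamp swings to the left, aside; fully aside at 1.60. Its stop on the other side is at -0.015, so swung back against that stop the plunger stands over its hole. About 0.2 Nm of friction: stays where it is left. With the plunger home the arm has about 0.03 rad of play.
- lamp_grip (a point): Middle of the grasping part of the black upright hand grip on the lamp arm, a round post of 26 mm diameter, 62 mm tall (its top is 22 mm above this point; the arm's top is 40 mm below it), 212 mm from the post's axis and 253 mm above the bench. Under it hangs the white square lamp head, 185 x 185 mm, underside 148 mm above the bench.
- plunger_grip (a point): Centre of the red T-handle of the spring plunger, a bar 64 mm long (along this point's y), 14 mm wide (its x) and 18 mm high, 60 mm from the post's axis on the arm, 271 mm above the bench when home. The brass sleeve below it ends 30 mm below this point. The point swings with the arm, rises with the lift and turns with the twist.
- plunger_lift (a joint): How far the plunger is pulled up, m: 0 home (locks the arm when the arm is at 0), limit 0.018. A spring pulls it down with 7.5 N at 0 and 12 N at the top. Its cross pin clears the sleeve's slot at 0.013; twisted there, it rests on the sleeve at 0.013 and the pin is out of the plate. If it is let down when not over the hole it rides on the plate at about 0.010.
- plunger_twist (a joint): Turn of the T-handle, rad: 0 in the slot, grows anticlockwise seen from above, limit 1.50. It can turn only when lifted by 0.013 or more; from about 0.6 on it rests safely on the sleeve and stays out by itself. Turned back to within about 0.1 of 0 it drops into the slot when released.
- timer_grip (a point): Centre of the grey grip bar of the timer knob on the station's left front, 80 mm above the bench: bar 54 mm long (this point's x), 13 mm wide, 24 mm high, vertical axis through this point. Below it are a 54 mm skirt (top 12 mm under this point) and the black dial.
- timer (a joint): Angle to which the timer is wound, rad: grows clockwise from above, 0 run down, stop at 4.712 (by the red dot). The spring pulls back with up to 0.07 Nm but friction holds the knob where it is left; turning it takes up to about 0.2 Nm.
- adapter1_mid (a point): Centre of adapter 1, a blue plastic cylinder, 56 mm in diameter, 70 mm tall, 160 g, a black band near its foot and four bores in its top; z points up through the bores. Half-way up, 35 mm above its foot. It starts upright on the blue mat. Absent in some runs.
- adapter2_mid (a point): Centre of adapter 2, a blue plastic cylinder, 56 mm in diameter, 70 mm tall, 160 g, a black band near its foot and four bores in its top; z points up through the bores. Half-way up, 35 mm above its foot. It starts upright on the blue mat. Absent in some runs.
- adapter3_mid (a point): Centre of adapter 3, an orange plastic cylinder, 56 mm in diameter, 70 mm tall, 160 g, a black band near its foot and one wide bore in its top; z points up through the bores. Half-way up, 35 mm above its foot. It starts upright on the blue mat. Absent in some runs.
- adapter4_mid (a point): Centre of adapter 4, an orange plastic cylinder, 56 mm in diameter, 70 mm tall, 160 g, a black band near its foot and one wide bore in its top; z points up through the bores. Half-way up, 35 mm above its foot. It starts upright on the blue mat. Absent in some runs.
- mat: Blue bench mat, 200 x 200 x 3 mm, fixed, where the adapters stand at the start; origin under its centre.
- tip_box: Bystander: pipette tip box, 82 x 120 x 64 mm, origin under its centre.
- reagent_bottle: Bystander: closed amber bottle, 72 mm in diameter, 120 mm tall, origin under its centre.
- dish_stack: Bystander: stack of dishes, 90 mm in diameter, 44 mm tall, origin under its centre.
Things that resemble listed ones, but are neither listed nor needed, are in the scene too. Leave any white or yellow look-alike of the part that bears adapter2_mid alone. Leave any yellow look-alike of the part that bears adapter4_mid alone.

How it is judged:
By the outcome, as a careful person would: the job done as asked, in the order asked, and still so for the second after the job is handed in, with the robot touching nothing.
Of adapter1, adapter2, adapter3, adapter4 only 2 to 4 are there at a start; the rules pass over those that are not, and their reading is None.
At some moment in a run one of adapter1, adapter2, adapter3, adapter4 may be knocked a few centimetres aside while the robot is not near it.
It also fails if it takes over 210 s, if anything falls off the work surface, if the arm or the gripper's body presses on something with over 40 N, if the wrist force passes 120 N, or if a joint passes its speed limit or range.

### The arm

A 7-joint arm with a two-finger parallel gripper is mounted at the origin on the work surface. World frame = base frame: x ahead of the robot, y to its left, z up, the work surface at z = 0. Lengths are in m, angles in rad, forces in N, time in s.
With the tool pointing down it reaches from about 0.425 to 0.825 m from the base axis. Payload 3.6 kg.
Tool frame: the origin (TCP) lies midway between the tips of the shut fingers; the grasp point (between the pads) lies 19 mm behind it; z points along the fingers, y is the direction in which the jaws open and shut (so a half turn about z gives the same grasp; the last joint's range is limited). The gripper opens to 85 mm and grips with 20 to 120 N. Pads are 22 mm wide; open, the fingers measure 114 mm over their backs; the gripper's body (76 mm by 85 mm) begins 54 mm behind the grasp point. The pads swing forward as they close: fully open they stand 13 mm farther back than shut.
Start: joints at [1.202, 0.615, -0.013, 1.423, 0.008, 1.103, -0.04], TCP at [0.218, -0.612, 0.231] pointing down, gripper open.
Joint ranges: [-3.12, 3.12], [-0.3, 2.06], [-1.34, 1.32], [0.26, 2.42], [-1.36, 4.5], [0.01, 1.98], [-2.84, 2.84]. Speed limits (rad/s): [2.79, 2.79, 3.14, 3.14, 3.14, 3.14, 3.14].

### API

Orientations are given as a unit quaternion [x, y, z, w].
In Python, from station import readout, imaging, bot, finder gives the robot as it stands.
- The arm moves only by the tool send_rows, never from a script. Its argument "plan" is a list of rows, each an object of numbers: "x", "y", "z": the shift along the tool's x, y, z in m; "wx", "wy", "wz": the turn, a rotation vector about the tool's x, y, z in rad. A call has 1 to 12 rows; each row is the pose to reach, as a shift and turn from the pose commanded when the call began, along the tool's axes at that moment; what a row does not reach only later rows make up. A row lasts 1/12 s, in which the tool goes at most 41.7 mm and 7.16 degrees, less where a joint would pass 70% of its speed; a pose out of reach is approached as far as the arm can. A call with a gripper value outside its range is refused whole. "fingers" is the closure, from -1 (fully open) to 1 (shut), set as the call begins (left out, the last holds). The fingers move at their own pace and stop on an object; "newtons" is the grip in N (left out, the last holds). Time passes only in rows, so rows that repeat a pose let the fingers close. It gives the time, the measured TCP pose, the force and the opening at its end, in the units of the state.
- readout.state(): the state, without advancing time (a new reading comes with each control period).
- imaging.grab_frame(name): name is "side" or "top" or "wrist"; returns the picture (480x640x3 uint8, red, green, blue); there is no depth.
- imaging.get_calibration(name): a dict with "fx", "fy", "cx", "cy" (pixels), "R" (3x3) and "t" (3): a world point X has camera coordinates R X + t. Camera axes: x right, y down, z forward; pixel columns grow to the right and rows downward; lengths in m; the calibration is good to about 2 mm. A picture is of the moment at which its call begins: read the wrist's pose just before it. get_calibration takes no time and is no camera call; for the wrist camera it gives the pose at the moment of the call.
- bot.job_done(): hands the job in, once; it reports no verdict.
Trained networks look in the newest picture that a camera, given by its name, has taken for a name from the list of things; names that differ only in an ending like _2 or _b are one class to them, and where a whole thing is asked for, a point or a joint stands for the part that bears it (a point fixed in the world has none). Each returns a list of dicts, best first, with "p" (0 to 1); they miss things now and then, are a little off and sometimes report something else, mostly with a low value. They report only what shows in the picture. A call takes as long as a camera call. They do not tell look-alikes from the thing itself.
- finder.look_for(camera, target): "box" ([left, top, right, bottom] in pixels, round what is visible of it).
The state is a dict: "t": time; "qpos": joint angles; "qd": joint speeds; "effort": joint torques, N m; "ee_pos": TCP position; "tcp_rot": TCP orientation; "wrist_force": force on the tool from outside, world axes, zero at the start; "wrist_torque": the same for the moment, N m; "opening": opening from 0.0 (shut) to 1.0 (fully open).
Only numpy, scipy, OpenCV 4.12 (cv2) and the standard library are available. Lean on these libraries where they do the work, as an engineer would, in place of code of your own. Each camera call takes 0.05 s, during which the arm holds its last target.

## Working session

There is one attempt and no reset: what is moved stays moved. The work goes in short steps, Python scripts to look and compute and a tool call to move; the robot and the scene stay as the last step left them, time stands still between calls to the robot, and variables do not carry over. Pictures are saved under pics/ and viewed, and the job is handed in when it is done.

Besides the shell and the picture viewer there is one more tool, called after ">>>" by a JSON object that holds its "op" and its "data". send_rows: Moves the arm, as the interface text tells. Its arguments: {"type":"object","properties":{"plan":{"type":"array","items":{"type":"object","properties":{"x":{"type":"number"},"y":{"type":"number"},"z":{"type":"number"},"wx":{"type":"number"},"wy":{"type":"number"},"wz":{"type":"number"}}}},"fingers":{"type":"number"},"newtons":{"type":"number"}},"required":["plan"]}

```bash
ls; mkdir -p pics
python3 - <<'E'
from station import readout, imaging, bot, finder
import cv2
print(readout.state())
for n in ("side","top","wrist"):
    f=imaging.grab_frame(n); cv2.imwrite(f"pics/{n}0.png",f[:,:,::-1]); print(n,imaging.get_calibration(n))
E
```

```text
pics
{'t': 0.0, 'qpos': array([ 1.2024486 ,  0.61591989, -0.012608  ,  1.42492823,  0.00808898,
        1.10337851, -0.04037487]), 'qd': array([-0.00090075, -0.00068181,  0.00083592,  0.00032954,  0.00153344,
       -0.00158902,  0.00217804]), 'effort': array([ 3.51840890e-05, -4.69214165e+01,  2.59161713e-01, -1.71034241e+01,
        1.00228458e-02,  9.54812451e-03,  2.31611466e-06]), 'ee_pos': array([ 0.21764683, -0.61165933,  0.230128  ]), 'tcp_rot': array([ 9.85420414e-01,  1.70132121e-01, -2.35832295e-04, -1.27030966e-03]), 'wrist_force': array([0.44904007, 0.22073585, 0.04060224]), 'wrist_torque': array([0.01910756, 0.03514272, 0.02161068]), 'opening': 0.997011192572866}
side {'fx': 583.4870484179966, 'fy': 583.4870484179966, 'cx': 325.3242228868043, 'cy': 235.78617656624652, 'R': array([[-0.70964397, -0.70437137, -0.01632207],
       [-0.45340664,  0.47428743, -0.75463491],
       [ 0.53928458, -0.52812158, -0.65594187]]), 't': array([0.35703951, 0.35709828, 1.36117121])}
top {'fx': 534.6012226849774, 'fy': 534.6012226849774, 'cx': 323.1962405050264, 'cy': 243.83646944367007, 'R': array([[ 0.11342618, -0.99354037, -0.00346776],
       [-0.96949085, -0.10991587, -0.21910269],
       [ 0.2173062 ,  0.02821394, -0.97569564]]), 't': array([-0.01954531,  0.53154554,  1.28622215])}
wrist {'fx': 336.01157462267037, 'fy': 336.01157462267037, 'cx': 316.4089170480546, 'cy': 238.43921260326064, 'R': array([[ 0.3348612 , -0.9422654 , -0.00197232],
       [-0.90667394, -0.3227812 ,  0.2715781 ],
       [-0.25653527, -0.08915272, -0.96241438]]), 't': array([-0.64861116, -0.03547133,  0.37945188])}
```

View pics/top0.png

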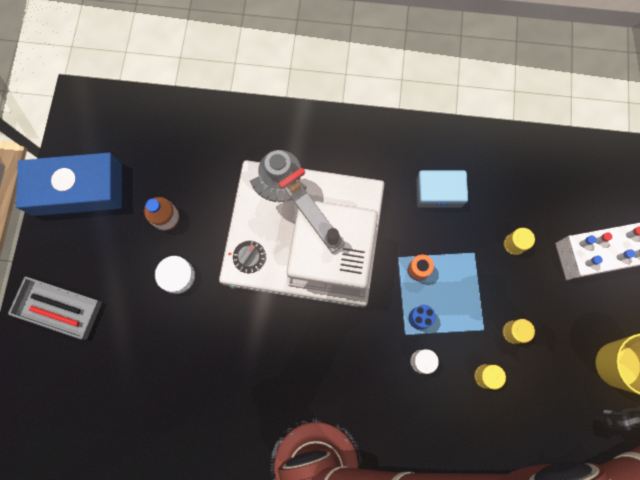

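View pics/side0.png

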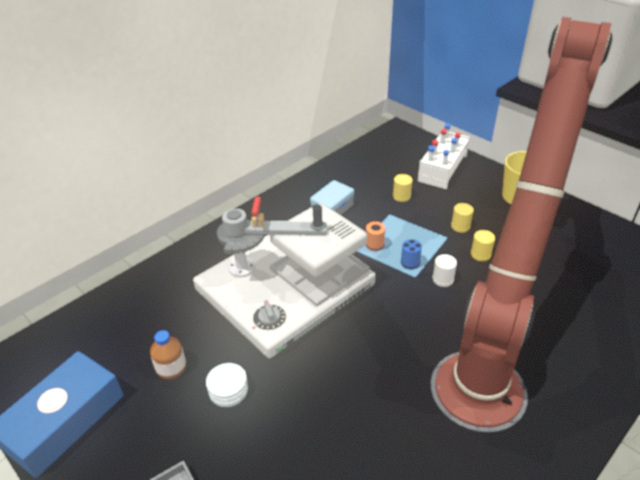

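View pics/wrist0.png

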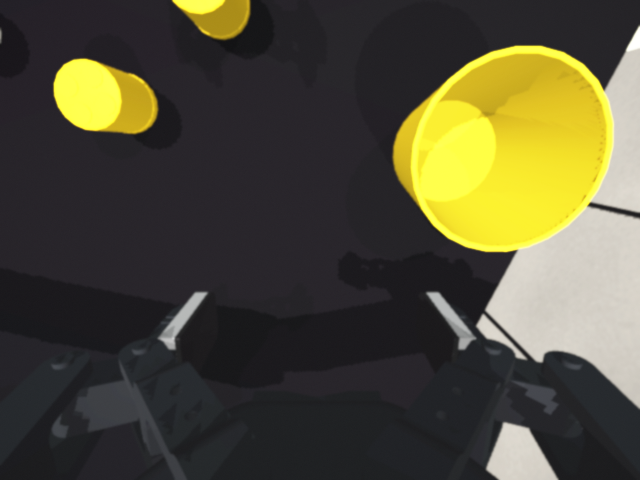

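Run:
```python
import cv2
t=cv2.imread('pics/top0.png'); s=cv2.imread('pics/side0.png')
cv2.imwrite('pics/topz.png',cv2.resize(t[140:340,210:410],(800,800),interpolation=cv2.INTER_CUBIC)[:600])
cv2.imwrite('pics/topz.png',cv2.resize(t[140:320,215:455],(800,600),interpolation=cv2.INTER_CUBIC))
cv2.imwrite('pics/sidez.png',cv2.resize(s[185:365,190:430],(800,600),interpolation=cv2.INTER_CUBIC))
```

```text
(no output)
```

View pics/topz.png

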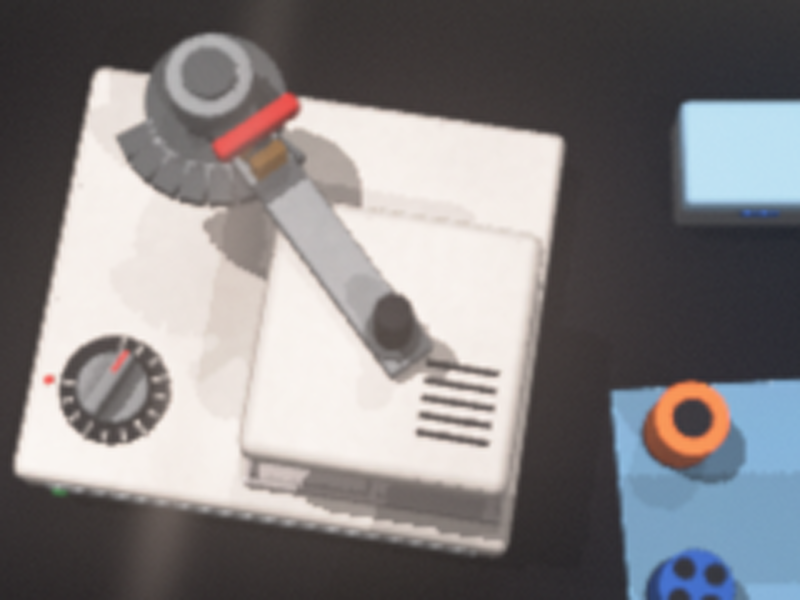

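View pics/sidez.png

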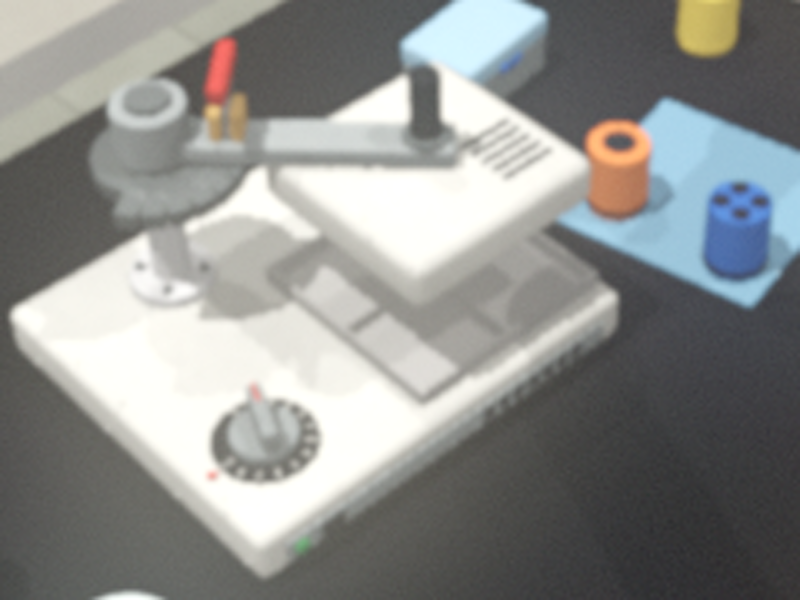

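```bash
cat > h.py <<'E'
import numpy as np, cv2, time
from station import readout, imaging, bot, finder
from scipy.spatial.transform import Rotation as Rn
from scipy.optimize import least_squares
def proj(c,X):
    X=np.atleast_2d(X); p=X@np.array(c['R']).T+c['t']
    return np.c_[c['fx']*p[:,0]/p[:,2]+c['cx'],c['fy']*p[:,1]/p[:,2]+c['cy']]
def tri(cs,uv):
    A=[];b=[]
    for c,(u,v) in zip(cs,uv):
        R=np.array(c['R']);t=np.array(c['t'])
        d=R.T@np.array([(u-c['cx'])/c['fx'],(v-c['cy'])/c['fy'],1]);d/=np.linalg.norm(d)
        o=-R.T@t; P=np.eye(3)-np.outer(d,d);A.append(P);b.append(P@o)
    X=np.linalg.solve(sum(A),sum(b))
    r=[np.linalg.norm(a@X-bb)*1000 for a,bb in zip(A,b)]
    return X,r
def onz(c,uv,z):
    R=np.array(c['R']);o=-R.T@np.array(c['t'])
    d=R.T@np.array([(uv[0]-c['cx'])/c['fx'],(uv[1]-c['cy'])/c['fy'],1])
    return o+d*(z-o[2])/d[2]
def save(name,n):
    f=imaging.grab_frame(n);cv2.imwrite(f'pics/{name}.png',f[:,:,::-1]);return f
def S():
    s=readout.state();R=Rn.from_quat(s['tcp_rot']).as_matrix()
    return s,np.array(s['ee_pos']),R
E
python3 - <<'E'
from h import *
T=imaging.get_calibration('top');Sd=imaging.get_calibration('side')
a=lambda u,v:(215+u/3.3333,140+v/3.3333)
b=lambda u,v:(190+u/3.3333,185+v/3.3333)
P={'gript':(a(391,305),b(426,72)),'hub':(a(210,72),b(148,98)),'T':(a(256,126),b(222,72)),'fl':(a(17,470),b(263,558)),'fr':(a(508,545),b(615,300)),'timer':(a(116,382),b(265,420)),
'bl':(a(98,72),b(14,315)),'orange':(a(690,414),b(619,138)),'blue':((423,314),b(740,198))}
for k,(p,q) in P.items():
    X,r=tri([T,Sd],[p,q]);print(k,X.round(4),np.round(r,1))
for z,uv in((.055,a(565,140)),):print('br',onz(T,uv,z))
for cam in('top','side'):
  for n in('plunger_grip','lamp_grip','timer_grip','adapter1_mid','adapter3_mid','uv_station','lamp_arm'):
    print(cam,n,[(np.round(d['box']),round(d['p'],2)) for d in finder.look_for(cam,n)][:4])
E
```

```text
gript [0.5092 0.017  0.2745] [2.2 2.2]
hub [0.6654 0.1574 0.244 ] [0.2 0.2]
T [0.621  0.1187 0.2713] [0.3 0.3]
fl [0.4097 0.288  0.036 ] [1.2 1.2]
fr [ 0.3963 -0.085   0.0396] [0.7 0.7]
timer [0.4801 0.2184 0.0729] [0.7 0.7]
bl [0.7303 0.2725 0.0485] [1. 1.]
orange [ 0.5022 -0.2073  0.0773] [0.5 0.5]
blue [ 0.3801 -0.2197  0.075 ] [1.7 1.7]
br [ 0.71218178 -0.09836424  0.055     ]
top plunger_grip [(array([278., 168., 301., 188.]), 0.62), (array([222., 148., 388., 308.]), 0.49)]
top lamp_grip [(array([265., 150., 378., 291.]), 0.84)]
top timer_grip [(array([240., 246., 258., 266.]), 0.55)]
top adapter1_mid []
top adapter3_mid []
top uv_station [(array([223., 148., 387., 306.]), 0.67)]
top lamp_arm [(array([278., 170., 307., 188.]), 0.18)]
side plunger_grip [(array([257., 195., 262., 219.]), 0.73)]
side lamp_grip []
side timer_grip [(array([259., 299., 277., 326.]), 0.81)]
side adapter1_mid [(array([255., 195., 264., 220.]), 0.51)]
side adapter3_mid []
side uv_station [(array([197., 197., 378., 357.]), 0.67)]
side lamp_arm [(array([222., 197., 366., 280.]), 0.67)]
```

```bash
cat >> h.py <<'E'
def Rdown(psi):
    c,s=np.cos(psi),np.sin(psi)
    return np.array([[c,s,0],[s,-c,0],[0,0,-1]])
def go(*targets):
    """targets (x,y,z,psi_deg) -> tool-frame rows from present pose"""
    s,p,R=S()
    psi=np.degrees(np.arctan2(R[1,0],R[0,0]))
    print('t',round(s['t'],2),'tcp',p.round(4),'psi',round(psi,1),'q',np.round(s['qpos'],2),'F',np.round(s['wrist_force'],1),'op',round(s['opening'],3))
    for x,y,z,ps in targets:
        d=R.T@(np.array([x,y,z])-p)
        w=Rn.from_matrix(R.T@Rdown(np.radians(ps))).as_rotvec()
        print('xyz',d.round(4),'w',w.round(3))
E
python3 -c "
from h import *
go((.218,-.612,.36,19.6),(.44,-.20,.36,66))"
```

```text
t 0.85 tcp [ 0.2179 -0.6123  0.2313] psi 19.6 q [ 1.2   0.61 -0.01  1.42  0.01  1.1  -0.04] F [ 0.3  0.3 -0.8] op 1.0
xyz [ 0.0002 -0.0003 -0.1287] w [-0. -0. -0.]
xyz [ 0.3475 -0.314  -0.1287] w [-0.   -0.   -0.81]
```

>>> {"op": "send_rows", "data": {"plan": [{"z":-0.04},{"z":-0.08},{"z":-0.12},{"x":0.347,"y":-0.314,"z":-0.128,"wz":-0.81},{"x":0.347,"y":-0.314,"z":-0.128,"wz":-0.81},{"x":0.347,"y":-0.314,"z":-0.128,"wz":-0.81},{"x":0.347,"y":-0.314,"z":-0.128,"wz":-0.81},{"x":0.347,"y":-0.314,"z":-0.128,"wz":-0.81},{"x":0.347,"y":-0.314,"z":-0.128,"wz":-0.81},{"x":0.347,"y":-0.314,"z":-0.128,"wz":-0.81},{"x":0.347,"y":-0.314,"z":-0.128,"wz":-0.81},{"x":0.347,"y":-0.314,"z":-0.128,"wz":-0.81}], "fingers": -1}}

```text
validation failed for argument at $.pl...
```

```bash
python3 -c "
from h import *
go((.44,-.20,.36,66))"
```

```text
t 0.85 tcp [ 0.2179 -0.6123  0.2313] psi 19.6 q [ 1.2   0.61 -0.01  1.42  0.01  1.1  -0.04] F [ 0.3  0.3 -0.8] op 1.0
xyz [ 0.3475 -0.314  -0.1287] w [-0.   -0.   -0.81]
```

>>> {"op": "send_rows", "data": {"plan": [{"x":0,"y":0,"z":-0.04,"wx":0,"wy":0,"wz":0},{"x":0,"y":0,"z":-0.08,"wx":0,"wy":0,"wz":0},{"x":0,"y":0,"z":-0.12,"wx":0,"wy":0,"wz":0},{"x":0.347,"y":-0.314,"z":-0.128,"wx":0,"wy":0,"wz":-0.81},{"x":0.347,"y":-0.314,"z":-0.128,"wx":0,"wy":0,"wz":-0.81},{"x":0.347,"y":-0.314,"z":-0.128,"wx":0,"wy":0,"wz":-0.81},{"x":0.347,"y":-0.314,"z":-0.128,"wx":0,"wy":0,"wz":-0.81},{"x":0.347,"y":-0.314,"z":-0.128,"wx":0,"wy":0,"wz":-0.81},{"x":0.347,"y":-0.314,"z":-0.128,"wx":0,"wy":0,"wz":-0.81},{"x":0.347,"y":-0.314,"z":-0.128,"wx":0,"wy":0,"wz":-0.81},{"x":0.347,"y":-0.314,"z":-0.128,"wx":0,"wy":0,"wz":-0.81},{"x":0.347,"y":-0.314,"z":-0.128,"wx":0,"wy":0,"wz":-0.81}], "fingers": -1}}

```text
t: 1.85
ee_pos: [0.3959, -0.2803, 0.3582]
tcp_rot: [0.839, 0.544, 0.0, 0.0]
wrist_force: [0.0, 0.4, -0.6]
opening: 1.005
```

```bash
python3 -c "
from h import *
save('w1','wrist');print(imaging.get_calibration('wrist'));go((.44,-.20,.36,66),(.46,-.16,.36,66))"
```

```text
{'fx': 336.01157462267037, 'fy': 336.01157462267037, 'cx': 316.4089170480546, 'cy': 238.43921260326064, 'R': array([[ 0.91981647, -0.39233627,  0.00314844],
       [-0.37920915, -0.88692387,  0.26375457],
       [-0.10068806, -0.24379972, -0.96458468]]), 't': array([-0.47600818, -0.15405035,  0.47736615])}
t 1.9 tcp [ 0.4017 -0.2697  0.3589] psi 66.9 q [ 0.8   0.26 -0.33  1.66  0.08  1.23  0.06] F [2.8 6.7 0.9] op 0.999
xyz [ 0.0792  0.0079 -0.0005] w [ 0.002 -0.008  0.016]
xyz [ 1.238e-01  1.070e-02 -1.000e-04] w [ 0.002 -0.008  0.016]
```

View pics/w1.png

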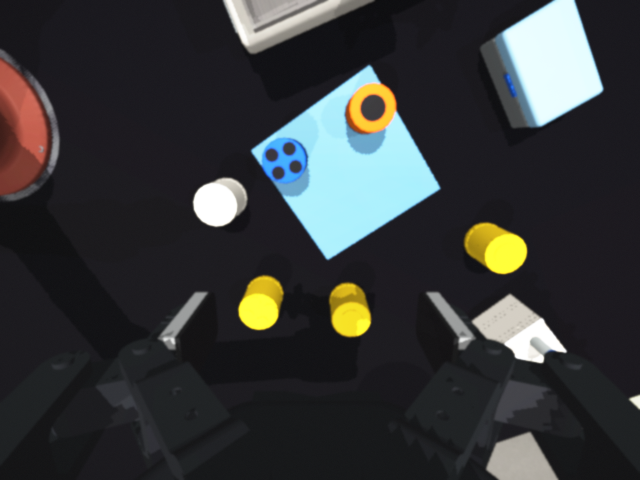

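```bash
python3 -c "
from h import *
go((.621,.119,.36,133))"
```

```text
t 1.9 tcp [ 0.4017 -0.2697  0.3589] psi 66.9 q [ 0.8   0.26 -0.33  1.66  0.08  1.23  0.06] F [2.8 6.7 0.9] op 0.999
xyz [0.4436 0.0494 0.0027] w [ 0.007 -0.006 -1.153]
```

>>> {"op": "send_rows", "data": {"plan": [{"x":0.44,"y":0.05,"z":0,"wx":0,"wy":0,"wz":-1.15},{"x":0.44,"y":0.05,"z":0,"wx":0,"wy":0,"wz":-1.15},{"x":0.44,"y":0.05,"z":0,"wx":0,"wy":0,"wz":-1.15},{"x":0.44,"y":0.05,"z":0,"wx":0,"wy":0,"wz":-1.15},{"x":0.44,"y":0.05,"z":0,"wx":0,"wy":0,"wz":-1.15},{"x":0.44,"y":0.05,"z":0,"wx":0,"wy":0,"wz":-1.15},{"x":0.44,"y":0.05,"z":0,"wx":0,"wy":0,"wz":-1.15},{"x":0.44,"y":0.05,"z":0,"wx":0,"wy":0,"wz":-1.15},{"x":0.44,"y":0.05,"z":0,"wx":0,"wy":0,"wz":-1.15},{"x":0.44,"y":0.05,"z":0,"wx":0,"wy":0,"wz":-1.15},{"x":0.44,"y":0.05,"z":0,"wx":0,"wy":0,"wz":-1.15},{"x":0.44,"y":0.05,"z":0,"wx":0,"wy":0,"wz":-1.15}]}}

```text
t: 2.9
ee_pos: [0.6207, 0.1069, 0.3565]
tcp_rot: [0.403, 0.915, 0.003, -0.002]
wrist_force: [-0.8, 0.4, 0.5]
opening: 1.003
```

```bash
python3 -c "
from h import *
print(imaging.get_calibration('wrist'));save('w2','wrist');go((.621,.119,.36,133))"
```

```text
{'fx': 336.01157462267037, 'fy': 336.01157462267037, 'cx': 316.4089170480546, 'cy': 238.43921260326064, 'R': array([[ 0.73820804,  0.67456175,  0.00391462],
       [ 0.64925211, -0.71206148,  0.26728291],
       [ 0.18308628, -0.19476881, -0.96361015]]), 't': array([-0.53156415, -0.39429854,  0.4073667 ])}
t 2.95 tcp [0.6202 0.1031 0.3568] psi 132.2 q [ 0.15  0.56 -0.64  1.26  0.33  1.42  0.27] F [-0.1 -0.1 -1. ] op 0.998
xyz [ 0.0113  0.0113 -0.0032] w [ 0.    -0.003 -0.014]
```

View pics/w2.png

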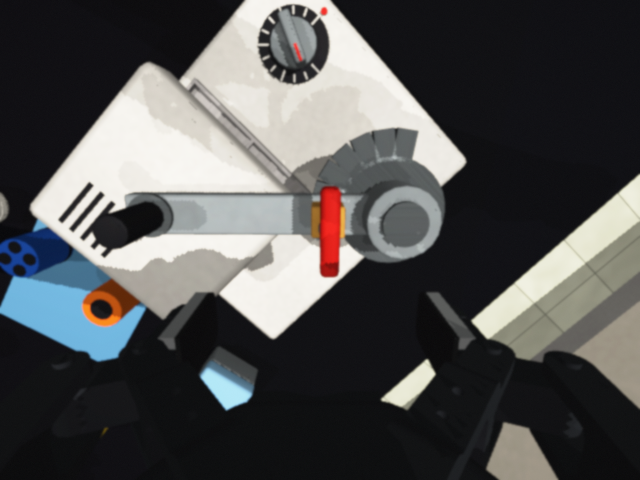

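```bash
python3 -c "
from h import *
c=imaging.get_calibration('wrist')
T=imaging.get_calibration('top');Sd=imaging.get_calibration('side')
a=lambda u,v:(215+u/3.3333,140+v/3.3333)
b=lambda u,v:(190+u/3.3333,185+v/3.3333)
for n,w,p,q in (('T',(330,231),a(257,124),b(222,70)),('hub',(406,223),a(210,72),b(148,98)),('grip',(110,232),a(391,305),b(426,72)),('timer',(291,36),a(116,382),b(265,420))):
  print(n,tri([c,T,Sd],[w,p,q]), [onz(c,w,z).round(4) for z in(.28,.247,.275,.092)])
"
```

```text
T (array([0.62095028, 0.11793778, 0.27310618]), [np.float64(1.0946142616887975), np.float64(1.0786622414163625), np.float64(0.3928839234816171)]) [array([0.6186, 0.1185, 0.28  ]), array([0.6253, 0.1132, 0.247 ]), array([0.6196, 0.1177, 0.275 ]), array([0.6569, 0.0882, 0.092 ])]
hub (array([0.66546348, 0.15737162, 0.24396429]), [np.float64(0.09559354323232701), np.float64(0.2017533546285282), np.float64(0.11661755004179913)]) [array([0.6526, 0.1569, 0.28  ]), array([0.6645, 0.1573, 0.247 ]), array([0.6544, 0.157 , 0.275 ]), array([0.7201, 0.1593, 0.092 ])]
grip (array([0.50831419, 0.01703618, 0.27624396]), [np.float64(1.1327144444202697), np.float64(2.571956899188399), np.float64(2.1439907224415435)]) [array([0.5088, 0.0181, 0.28  ]), array([ 0.4991, -0.0022,  0.247 ]), array([0.5073, 0.015 , 0.275 ]), array([ 0.4534, -0.098 ,  0.092 ])]
timer (array([0.47697058, 0.21992057, 0.078241  ]), [np.float64(2.4852646731519883), np.float64(3.241642399186479), np.float64(1.4959665164619267)]) [array([0.5221, 0.1892, 0.28  ]), array([0.5144, 0.1945, 0.247 ]), array([0.5209, 0.19  , 0.275 ]), array([0.4781, 0.2193, 0.092 ])]
```

```bash
python3 -c "
from h import *
go((.6205,.118,.30,132),(.6205,.118,.256,132))"
```

```text
t 2.95 tcp [0.6202 0.1031 0.3568] psi 132.2 q [ 0.15  0.56 -0.64  1.26  0.33  1.42  0.27] F [-0.1 -0.1 -1. ] op 0.998
xyz [0.0107 0.0102 0.0568] w [ 0.    -0.003  0.004]
xyz [0.0106 0.0102 0.1008] w [ 0.    -0.003  0.004]
```

>>> {"op": "send_rows", "data": {"plan": [{"x":0.0107,"y":0.0102,"z":0.02,"wx":0,"wy":-0.003,"wz":0.004},{"x":0.0107,"y":0.0102,"z":0.04,"wx":0,"wy":-0.003,"wz":0.004},{"x":0.0107,"y":0.0102,"z":0.055,"wx":0,"wy":-0.003,"wz":0.004},{"x":0.0107,"y":0.0102,"z":0.06,"wx":0,"wy":-0.003,"wz":0.004},{"x":0.0107,"y":0.0102,"z":0.06,"wx":0,"wy":-0.003,"wz":0.004},{"x":0.0107,"y":0.0102,"z":0.06,"wx":0,"wy":-0.003,"wz":0.004}]}}

```text
t: 3.45
ee_pos: [0.621, 0.1129, 0.2986]
tcp_rot: [0.41, 0.912, -0.001, 0.002]
wrist_force: [-0.1, -0.1, 0.2]
opening: 0.997
```

```bash
python3 -c "
from h import *
save('w3','wrist');go((.6205,.118,.256,132))"
```

```text
t 3.5 tcp [0.6212 0.1134 0.2991] psi 131.6 q [ 0.13  0.6  -0.63  1.37  0.36  1.29  0.21] F [ 0.4 -0.1  0.3] op 0.999
xyz [0.0041 0.0024 0.0431] w [ 0.002  0.004 -0.008]
```

View pics/w3.png

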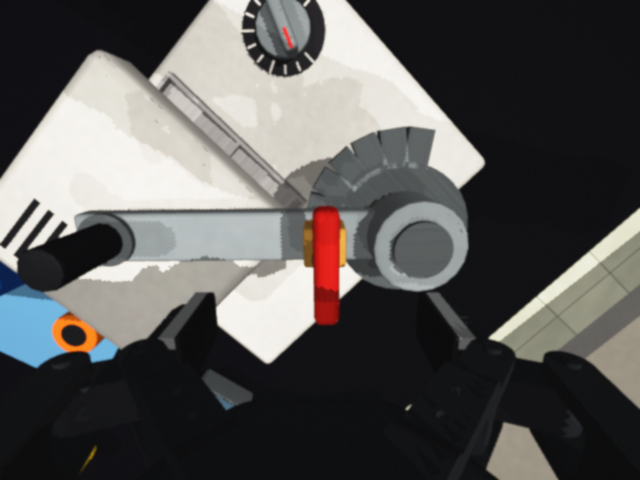

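>>> {"op": "send_rows", "data": {"plan": [{"x":0.004,"y":0.0024,"z":0.012,"wx":0.002,"wy":0.004,"wz":-0.008},{"x":0.004,"y":0.0024,"z":0.024,"wx":0.002,"wy":0.004,"wz":-0.008},{"x":0.004,"y":0.0024,"z":0.036,"wx":0.002,"wy":0.004,"wz":-0.008},{"x":0.004,"y":0.0024,"z":0.043,"wx":0.002,"wy":0.004,"wz":-0.008},{"x":0.004,"y":0.0024,"z":0.043,"wx":0.002,"wy":0.004,"wz":-0.008},{"x":0.004,"y":0.0024,"z":0.043,"wx":0.002,"wy":0.004,"wz":-0.008}]}}

```text
t: 4.0
ee_pos: [0.6199, 0.1188, 0.2547]
tcp_rot: [0.406, 0.914, -0.001, -0.001]
wrist_force: [-0.2, 0.5, 0.8]
opening: 0.995
```

>>> {"op": "send_rows", "data": {"plan": [{"x":0,"y":0,"z":0,"wx":0,"wy":0,"wz":0},{"x":0,"y":0,"z":0,"wx":0,"wy":0,"wz":0},{"x":0,"y":0,"z":0,"wx":0,"wy":0,"wz":0},{"x":0,"y":0,"z":0,"wx":0,"wy":0,"wz":0},{"x":0,"y":0,"z":0,"wx":0,"wy":0,"wz":0},{"x":0,"y":0,"z":0,"wx":0,"wy":0,"wz":0},{"x":0,"y":0,"z":0,"wx":0,"wy":0,"wz":0},{"x":0,"y":0,"z":0,"wx":0,"wy":0,"wz":0}], "fingers": 1, "newtons": 50}}

```text
t: 4.67
ee_pos: [0.6211, 0.1198, 0.2553]
tcp_rot: [0.406, 0.914, 0.001, 0.0]
wrist_force: [3.6, 3.0, -0.4]
opening: 0.153
```

```bash
python3 -c "
from h import *
save('w4','wrist');save('s4','side');go((.6205,.118,.256,132))
print(S()[0]['wrist_torque'])"
```

```text
t 4.77 tcp [0.6211 0.1198 0.2553] psi 132.1 q [ 0.12  0.63 -0.62  1.43  0.38  1.2   0.19] F [ 4.6  2.4 -0.6] op 0.151
xyz [-0.001  -0.0016 -0.0007] w [ 0.002 -0.001  0.002]
[ 0.51006222 -0.82641445  0.01404424]
```

View pics/w4.png

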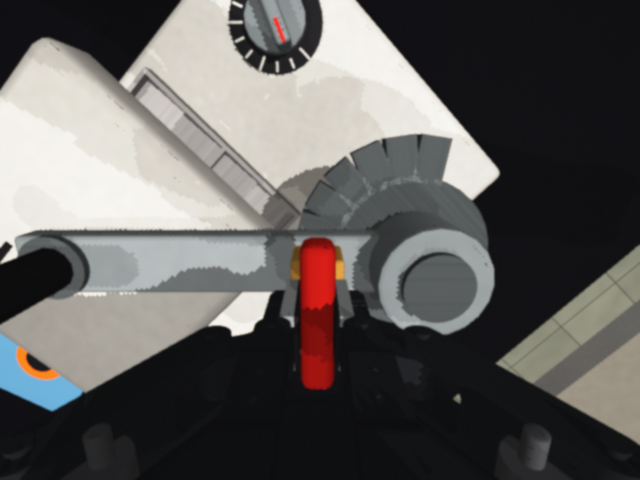

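>>> {"op": "send_rows", "data": {"plan": [{"x":0,"y":0,"z":-0.005,"wx":0,"wy":0,"wz":0},{"x":0,"y":0,"z":-0.01,"wx":0,"wy":0,"wz":0},{"x":0,"y":0,"z":-0.0165,"wx":0,"wy":0,"wz":0},{"x":0,"y":0,"z":-0.0165,"wx":0,"wy":0,"wz":0},{"x":0,"y":0,"z":-0.0165,"wx":0,"wy":0,"wz":0}]}}

```text
t: 5.18
ee_pos: [0.6209, 0.1197, 0.2689]
tcp_rot: [0.405, 0.914, 0.001, -0.001]
wrist_force: [7.7, 5.3, -10.4]
opening: 0.149
```

```bash
python3 -c "
from h import *
save('w5','wrist');go((.6205,.118,.2715,132))
print(S()[0]['wrist_torque'])"
```

```text
t 5.23 tcp [0.6209 0.1198 0.2687] psi 132.2 q [ 0.12  0.62 -0.63  1.41  0.37  1.23  0.2 ] F [  8.6   4.6 -11.7] op 0.153
xyz [-0.001  -0.0015 -0.0028] w [ 0.001 -0.002  0.003]
[ 0.91487381 -1.6819946   0.0072946 ]
```

View pics/w5.png

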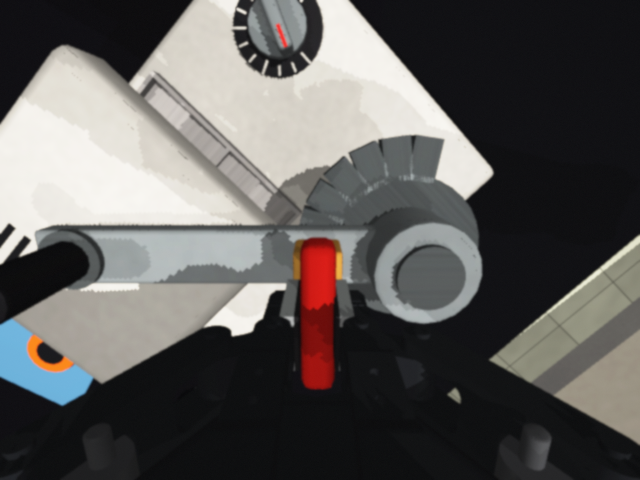

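>>> {"op": "send_rows", "data": {"plan": [{"x":-0.001,"y":-0.0015,"z":-0.003,"wx":0,"wy":0,"wz":0},{"x":-0.001,"y":-0.0015,"z":-0.003,"wx":0,"wy":0,"wz":0},{"x":-0.001,"y":-0.0015,"z":-0.003,"wx":0,"wy":0,"wz":-0.1},{"x":-0.001,"y":-0.0015,"z":-0.003,"wx":0,"wy":0,"wz":-0.2},{"x":-0.001,"y":-0.0015,"z":-0.003,"wx":0,"wy":0,"wz":-0.3},{"x":-0.001,"y":-0.0015,"z":-0.003,"wx":0,"wy":0,"wz":-0.3}]}}

```text
t: 5.73
ee_pos: [0.621, 0.1197, 0.2717]
tcp_rot: [0.262, 0.965, 0.003, -0.001]
wrist_force: [7.6, 7.6, -12.0]
opening: 0.149
```

```bash
python3 -c "
from h import *
go((.6205,.118,.2715,132))
print(S()[0]['wrist_torque'])"
```

```text
t 5.73 tcp [0.621  0.1197 0.2717] psi 149.6 q [ 0.17  0.64 -0.71  1.41  0.41  1.25  0.47] F [  7.6   7.6 -12. ] op 0.149
xyz [-0.0005 -0.0017  0.0002] w [ 0.004 -0.003  0.308]
[ 1.32292269 -1.95231883 -0.01196625]
```

>>> {"op": "send_rows", "data": {"plan": [{"x":0,"y":0.002,"z":0,"wx":0,"wy":0,"wz":-0.1},{"x":0,"y":0.002,"z":0,"wx":0,"wy":0,"wz":-0.2},{"x":0,"y":0.002,"z":0,"wx":0,"wy":0,"wz":-0.3},{"x":0,"y":0.002,"z":0,"wx":0,"wy":0,"wz":-0.4},{"x":0,"y":0.002,"z":0,"wx":0,"wy":0,"wz":-0.5},{"x":0,"y":0.002,"z":0,"wx":0,"wy":0,"wz":-0.6},{"x":0,"y":0.002,"z":0,"wx":0,"wy":0,"wz":-0.7},{"x":0,"y":0.002,"z":0,"wx":0,"wy":0,"wz":-0.8},{"x":0,"y":0.002,"z":0,"wx":0,"wy":0,"wz":-0.85},{"x":0,"y":0.002,"z":0,"wx":0,"wy":0,"wz":-0.85}]}}

```text
t: 6.57
ee_pos: [0.6212, 0.12, 0.2711]
tcp_rot: [-0.158, 0.987, 0.002, -0.001]
wrist_force: [6.8, 6.3, -12.5]
opening: 0.154
```

```bash
python3 -c "
from h import *
save('w6','wrist');go((.6205,.118,.2715,132))
print(S()[0]['wrist_torque'])"
```

```text
t 6.62 tcp [0.6212 0.12   0.2711] psi -161.9 q [ 0.26  0.7  -0.92  1.4   0.55  1.31  1.2 ] F [  6.2   6.6 -13. ] op 0.154
xyz [ 0.0013 -0.0017 -0.0004] w [ 0.002 -0.003  1.154]
[ 1.14321031 -1.64214282  0.05831196]
```

View pics/w6.png

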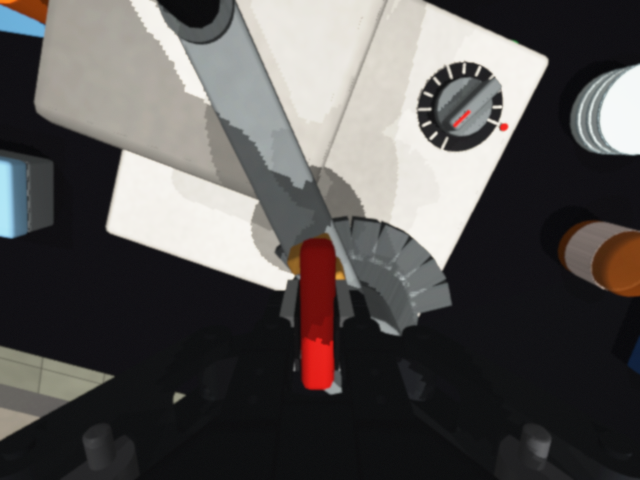

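>>> {"op": "send_rows", "data": {"plan": [{"x":0,"y":0,"z":0.004,"wx":0,"wy":0,"wz":0},{"x":0,"y":0,"z":0.004,"wx":0,"wy":0,"wz":0},{"x":0,"y":0,"z":0.004,"wx":0,"wy":0,"wz":0}]}}

```text
t: 6.87
ee_pos: [0.6212, 0.12, 0.2682]
tcp_rot: [-0.157, 0.988, 0.001, -0.0]
wrist_force: [6.3, 5.0, -9.5]
opening: 0.153
```

>>> {"op": "send_rows", "data": {"plan": [{"x":0,"y":0,"z":0,"wx":0,"wy":0,"wz":0},{"x":0,"y":0,"z":0,"wx":0,"wy":0,"wz":0},{"x":0,"y":0,"z":0,"wx":0,"wy":0,"wz":0},{"x":0,"y":0,"z":-0.005,"wx":0,"wy":0,"wz":0},{"x":0,"y":0,"z":-0.04,"wx":0,"wy":0,"wz":0},{"x":0,"y":0,"z":-0.08,"wx":0,"wy":0,"wz":0},{"x":0,"y":0,"z":-0.09,"wx":0,"wy":0,"wz":0},{"x":0,"y":0,"z":-0.09,"wx":0,"wy":0,"wz":0}], "fingers": -1}}

```text
t: 7.53
ee_pos: [0.6215, 0.1203, 0.3656]
tcp_rot: [-0.156, 0.988, 0.001, 0.003]
wrist_force: [-0.1, 0.9, -1.1]
opening: 0.996
```

```bash
python3 -c "
from h import *
save('w7','wrist');save('s7','side')
go((.5083,.016,.34,132),(.5083,.016,.245,132))"
```

```text
t 7.63 tcp [0.6204 0.1186 0.3606] psi -162.0 q [ 0.25  0.64 -0.94  1.24  0.51  1.5   1.26] F [-0.3 -0.  -0.5] op 0.997
xyz [ 0.1382 -0.0629  0.0209] w [-2.000e-03 -1.000e-03  1.152e+00]
xyz [ 0.1381 -0.0628  0.1159] w [-2.000e-03 -1.000e-03  1.152e+00]
```

View pics/w7.png

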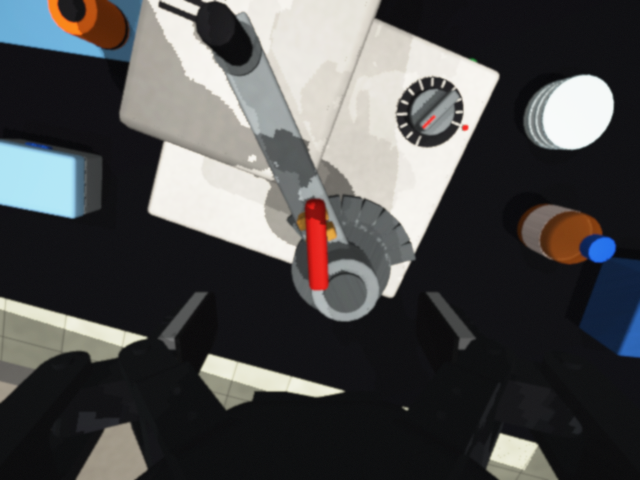

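View pics/s7.png

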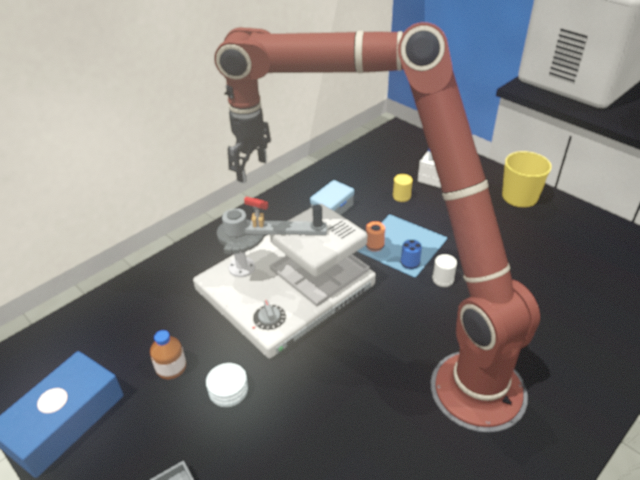

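```bash
python3 -c "
from h import *
c=imaging.get_calibration('wrist');print(onz(c,(215,24),.275),onz(c,(346,292),.247))
go((.508,.016,.33,210))"
```

```text
[0.50756456 0.01820267 0.275     ] [0.65987073 0.15743221 0.247     ]
t 7.63 tcp [0.6204 0.1186 0.3606] psi -162.0 q [ 0.25  0.64 -0.94  1.24  0.51  1.5   1.26] F [-0.3 -0.  -0.5] op 0.997
xyz [ 0.1385 -0.0628  0.0309] w [-0.001 -0.002 -0.209]
```

>>> {"op": "send_rows", "data": {"plan": [{"x":0.1385,"y":-0.063,"z":0.0,"wx":0,"wy":0,"wz":-0.21},{"x":0.1385,"y":-0.063,"z":0.0,"wx":0,"wy":0,"wz":-0.21},{"x":0.1385,"y":-0.063,"z":0.0,"wx":0,"wy":0,"wz":-0.21},{"x":0.1385,"y":-0.063,"z":0.0,"wx":0,"wy":0,"wz":-0.21},{"x":0.1385,"y":-0.063,"z":0.03,"wx":0,"wy":0,"wz":-0.21},{"x":0.1385,"y":-0.063,"z":0.03,"wx":0,"wy":0,"wz":-0.21},{"x":0.1385,"y":-0.063,"z":0.03,"wx":0,"wy":0,"wz":-0.21}]}}

```text
t: 8.22
ee_pos: [0.507, 0.0147, 0.3288]
tcp_rot: [-0.259, 0.966, 0.0, -0.004]
wrist_force: [-0.2, 0.6, -0.6]
opening: 0.999
```

```bash
python3 -c "
from h import *
save('w8','wrist')
c=imaging.get_calibration('wrist')
go((.508,.016,.238,210))"
```

```text
t 8.27 tcp [0.5082 0.0161 0.3301] psi -149.9 q [ 0.63  0.48 -1.09  1.64  0.44  1.29  1.56] F [0.5 0.7 0.5] op 1.002
xyz [-0.0001 -0.0002  0.0921] w [ 0.002 -0.003  0.001]
```

View pics/w8.png

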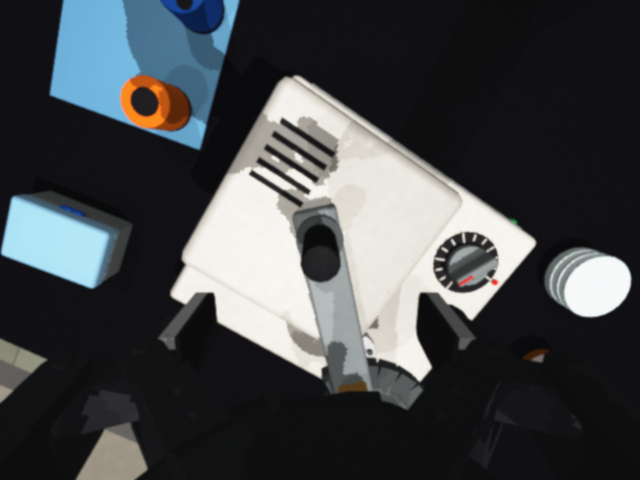

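```bash
python3 -c "
from h import *
c=imaging.get_calibration('wrist');print(onz(c,(320,260),.275))"
```

```text
[0.50748231 0.01879178 0.275     ]
```

>>> {"op": "send_rows", "data": {"plan": [{"x":0,"y":0,"z":0.03,"wx":0.002,"wy":-0.003,"wz":0},{"x":0,"y":0,"z":0.055,"wx":0.002,"wy":-0.003,"wz":0},{"x":0,"y":0,"z":0.075,"wx":0.002,"wy":-0.003,"wz":0},{"x":0,"y":0,"z":0.092,"wx":0.002,"wy":-0.003,"wz":0},{"x":0,"y":0,"z":0.092,"wx":0.002,"wy":-0.003,"wz":0},{"x":0,"y":0,"z":0.092,"wx":0.002,"wy":-0.003,"wz":0}]}}

```text
t: 8.77
ee_pos: [0.5088, 0.0172, 0.2389]
tcp_rot: [-0.26, 0.966, 0.0, 0.001]
wrist_force: [1.0, -0.6, 0.2]
opening: 1.0
```

>>> {"op": "send_rows", "data": {"plan": [{"x":0,"y":0,"z":0,"wx":0,"wy":0,"wz":0},{"x":0,"y":0,"z":0,"wx":0,"wy":0,"wz":0},{"x":0,"y":0,"z":0,"wx":0,"wy":0,"wz":0},{"x":0,"y":0,"z":0,"wx":0,"wy":0,"wz":0},{"x":0,"y":0,"z":0,"wx":0,"wy":0,"wz":0},{"x":0,"y":0,"z":0,"wx":0,"wy":0,"wz":0},{"x":0,"y":0,"z":0,"wx":0,"wy":0,"wz":0}], "fingers": 1, "newtons": 40}}

```text
t: 9.35
ee_pos: [0.5085, 0.0165, 0.2394]
tcp_rot: [-0.259, 0.966, -0.001, 0.001]
wrist_force: [-2.0, 0.3, 5.0]
opening: 0.294
```

```bash
python3 -c "
from h import *
save('w9','wrist')
s,p,R=S();go()
print(s['wrist_torque'])
hub=np.array([.6648,.1573]);v=p[:2]-hub;r=np.hypot(*v);a0=np.arctan2(v[1],v[0]);print(r,np.degrees(a0))
psi0=np.arctan2(R[1,0],R[0,0])
for k in range(1,15):
  th=.12*k if k<14 else 1.6
  a=a0-th;q=np.r_[hub+.2105*np.array([np.cos(a),np.sin(a)]),p[2]]
  print(k,round(th,2),(R.T@(q-p)).round(4))
"
```

```text
t 9.4 tcp [0.5085 0.0165 0.2394] psi -149.9 q [ 0.58  0.56 -1.03  1.8   0.54  1.09  1.46] F [-1.3  0.3  5.3] op 0.295
[0.17282951 0.27897441 0.08899559]
0.2104221649964463 -137.98716836481637
1 0.12 [ 0.0038  0.025  -0.0001]
2 0.24 [ 0.0045  0.0502 -0.0001]
3 0.36 [ 0.0022  0.0753 -0.0001]
4 0.48 [-0.0031  0.1    -0.0002]
5 0.6 [-0.0113  0.1239 -0.0002]
6 0.72 [-0.0223  0.1466 -0.0002]
7 0.84 [-0.0359  0.1678 -0.0002]
8 0.96 [-0.052   0.1873 -0.0002]
9 1.08 [-7.030e-02  2.047e-01 -2.000e-04]
10 1.2 [-9.060e-02  2.197e-01 -2.000e-04]
11 1.32 [-1.125e-01  2.323e-01 -1.000e-04]
12 1.44 [-1.358e-01  2.421e-01 -1.000e-04]
13 1.56 [-1.60e-01  2.49e-01 -1.00e-04]
14 1.6 [-0.1683  0.2507 -0.    ]
```

>>> {"op": "send_rows", "data": {"plan": [{"x":0.0021,"y":0.0125,"z":0,"wx":0,"wy":0,"wz":0.06},{"x":0.0038,"y":0.025,"z":0,"wx":0,"wy":0,"wz":0.12},{"x":0.0044,"y":0.0376,"z":0,"wx":0,"wy":0,"wz":0.18},{"x":0.0045,"y":0.0502,"z":0,"wx":0,"wy":0,"wz":0.24},{"x":0.0036,"y":0.0628,"z":0,"wx":0,"wy":0,"wz":0.3},{"x":0.0022,"y":0.0753,"z":0,"wx":0,"wy":0,"wz":0.36},{"x":0,"y":0.0877,"z":0,"wx":0,"wy":0,"wz":0.42},{"x":-0.0031,"y":0.1,"z":0,"wx":0,"wy":0,"wz":0.48},{"x":-0.007,"y":0.112,"z":0,"wx":0,"wy":0,"wz":0.54},{"x":-0.0113,"y":0.1239,"z":0,"wx":0,"wy":0,"wz":0.6},{"x":-0.0165,"y":0.1354,"z":0,"wx":0,"wy":0,"wz":0.66},{"x":-0.0223,"y":0.1466,"z":0,"wx":0,"wy":0,"wz":0.72}]}}

```text
t: 10.4
ee_pos: [0.4527, 0.154, 0.2393]
tcp_rot: [0.1, 0.995, -0.002, 0.0]
wrist_force: [-5.4, -2.0, 10.9]
opening: 0.296
```

```bash
cat > arc.py <<'E'
from h import *
import sys
hub=np.array([.6648,.1573])
def arc(ths,r=.2105,tz=None,a_ref=np.radians(-138)):
    s,p,R=S();go()
    v=p[:2]-hub;print('r',np.hypot(*v).round(4),'theta',(a_ref-np.arctan2(v[1],v[0]))%(2*np.pi), 'tq',s['wrist_torque'].round(2))
    th0=(a_ref-np.arctan2(v[1],v[0]))%(2*np.pi)
    for th in ths:
        a=a_ref-th;q=np.r_[hub+r*np.array([np.cos(a),np.sin(a)]),p[2]]
        print(round(th,2),(R.T@(q-p)).round(4),'wz',round(th-th0,3))
E
python3 -c "
from arc import *
arc(list(np.arange(.78,1.6,.08))+[1.6,1.62])"
```

```text
t 10.4 tcp [0.4527 0.154  0.2393] psi 168.6 q [ 0.21  0.45 -0.83  1.87  0.39  0.99  0.57] F [-5.4 -2.  10.9] op 0.296
r 0.2121 theta 0.7174002888801354 tq [-0.4   0.77 -0.06]
0.78 [ 0.0008  0.0133 -0.    ] wz 0.063
0.86 [ 0.0027  0.03   -0.0001] wz 0.143
0.94 [ 0.0032  0.0469 -0.0002] wz 0.223
1.02 [ 0.0024  0.0637 -0.0002] wz 0.303
1.1 [ 0.0003  0.0804 -0.0003] wz 0.383
1.18 [-0.0032  0.0968 -0.0003] wz 0.463
1.26 [-0.0079  0.113  -0.0004] wz 0.543
1.34 [-0.014   0.1287 -0.0004] wz 0.623
1.42 [-0.0213  0.1439 -0.0005] wz 0.703
1.5 [-0.0297  0.1584 -0.0005] wz 0.783
1.58 [-0.0394  0.1723 -0.0006] wz 0.863
1.6 [-0.0419  0.1756 -0.0006] wz 0.883
1.62 [-0.0446  0.1789 -0.0006] wz 0.903
```

>>> {"op": "send_rows", "data": {"plan": [{"x":0,"y":0.0133,"z":0,"wx":0,"wy":0,"wz":0.06},{"x":0.002,"y":0.03,"z":0,"wx":0,"wy":0,"wz":0.14},{"x":0.0022,"y":0.0469,"z":0,"wx":0,"wy":0,"wz":0.22},{"x":0.0014,"y":0.0637,"z":0,"wx":0,"wy":0,"wz":0.3},{"x":-0.0007,"y":0.0804,"z":0,"wx":0,"wy":0,"wz":0.38},{"x":-0.0042,"y":0.097,"z":0,"wx":0,"wy":0,"wz":0.46},{"x":-0.0089,"y":0.1135,"z":0,"wx":0,"wy":0,"wz":0.54},{"x":-0.015,"y":0.1292,"z":0,"wx":0,"wy":0,"wz":0.62},{"x":-0.0223,"y":0.1445,"z":0,"wx":0,"wy":0,"wz":0.7},{"x":-0.0307,"y":0.159,"z":0,"wx":0,"wy":0,"wz":0.78},{"x":-0.0404,"y":0.173,"z":0,"wx":0,"wy":0,"wz":0.86},{"x":-0.0429,"y":0.176,"z":0,"wx":0,"wy":0,"wz":0.88}]}}

```text
t: 11.4
ee_pos: [0.5266, 0.3225, 0.2395]
tcp_rot: [0.512, 0.859, -0.001, -0.003]
wrist_force: [-13.5, -3.9, 12.6]
opening: 0.296
```

>>> {"op": "send_rows", "data": {"plan": [{"x":0,"y":0,"z":0,"wx":0,"wy":0,"wz":0},{"x":0,"y":0.0045,"z":0,"wx":0,"wy":0,"wz":0},{"x":0,"y":0.0045,"z":0,"wx":0,"wy":0,"wz":0}]}}

```text
t: 11.65
ee_pos: [0.5265, 0.3223, 0.2394]
tcp_rot: [0.51, 0.86, -0.004, -0.004]
wrist_force: [-15.4, -3.1, 12.1]
opening: 0.292
```

```bash
python3 -c "
from arc import *
arc([1.6])
save('s10','side')"
```

```text
t 11.65 tcp [0.5265 0.3223 0.2394] psi 118.7 q [-0.27  0.61 -0.54  1.49  0.32  1.14 -0.37] F [-15.4  -3.1  12.1] op 0.292
r 0.2153 theta 1.606285845984841 tq [-0.31  2.63 -0.11]
1.6 [-0.005  -0.0004 -0.    ] wz -0.006
```

View pics/s10.png

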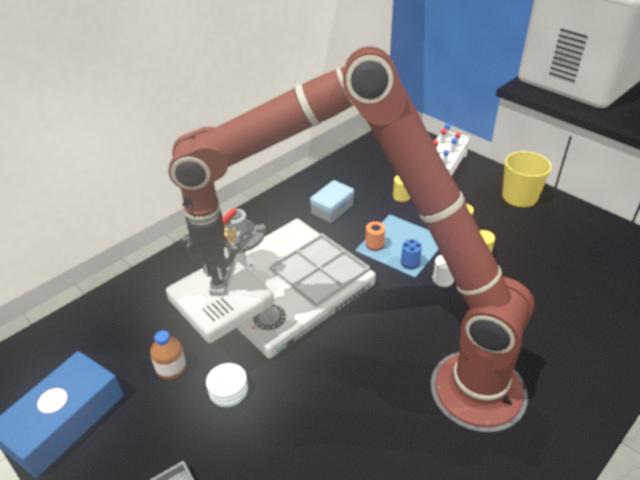

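>>> {"op": "send_rows", "data": {"plan": [{"x":0,"y":-0.001,"z":0,"wx":0,"wy":0,"wz":0},{"x":0,"y":-0.001,"z":0,"wx":0,"wy":0,"wz":0},{"x":0,"y":-0.001,"z":0,"wx":0,"wy":0,"wz":0},{"x":0,"y":-0.001,"z":-0.01,"wx":0,"wy":0,"wz":0},{"x":0,"y":-0.001,"z":-0.05,"wx":0,"wy":0,"wz":0},{"x":0,"y":-0.001,"z":-0.09,"wx":0,"wy":0,"wz":0},{"x":0,"y":-0.001,"z":-0.09,"wx":0,"wy":0,"wz":0}], "fingers": -1}}

```text
t: 12.28
ee_pos: [0.5364, 0.323, 0.3378]
tcp_rot: [0.513, 0.858, 0.008, 0.004]
wrist_force: [0.4, 1.2, 1.2]
opening: 1.001
```

```bash
python3 -c "
from h import *
from scipy.optimize import least_squares
P=np.array([[.5085,.0165],[.4527,.154],[.5265,.3223]])
r=least_squares(lambda h:np.r_[np.hypot(*(P-h[:2]).T)-h[2]],[.665,.157,.212]);print(r.x)
c=imaging.get_calibration('wrist');print(c)
save('w11','wrist');save('t11','top')
go((.5022,-.2073,.20,70))"
```

```text
[0.66636648 0.16063742 0.21376955]
{'fx': 336.01157462267037, 'fy': 336.01157462267037, 'cx': 316.4089170480546, 'cy': 238.43921260326064, 'R': array([[ 0.88067768,  0.47333693,  0.01894638],
       [ 0.45120463, -0.85033873,  0.2708107 ],
       [ 0.14429555, -0.22994824, -0.96244615]]), 't': array([-0.63150679, -0.03109579,  0.47868441])}
t 12.38 tcp [0.5344 0.3207 0.3311] psi 118.3 q [-0.26  0.55 -0.56  1.34  0.29  1.33 -0.33] F [ 0.   0.1 -1. ] op 1.0
xyz [-0.4494 -0.2797  0.1296] w [ 0.007 -0.002  0.843]
```

View pics/w11.png

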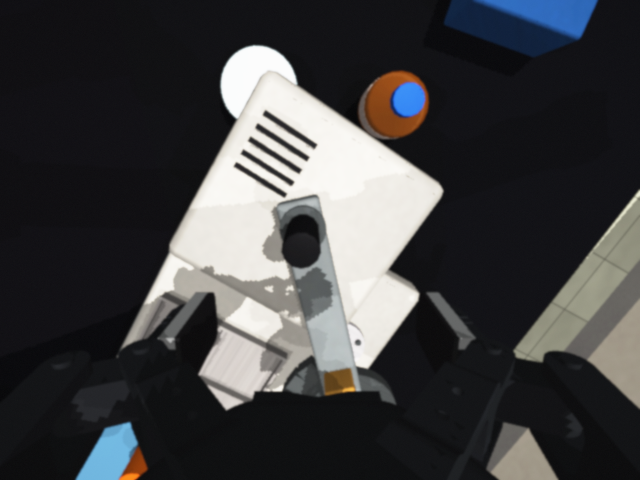

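View pics/t11.png

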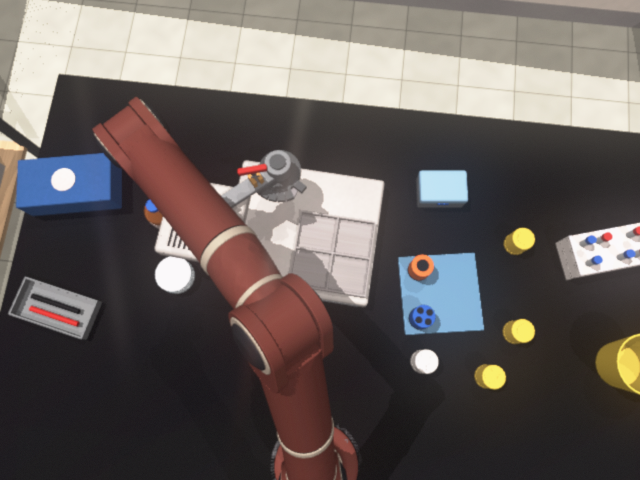

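```bash
python3 -c "
from h import *
go((.42,-.24,.30,62))"
```

```text
t 12.38 tcp [0.5344 0.3207 0.3311] psi 118.3 q [-0.26  0.55 -0.56  1.34  0.29  1.33 -0.33] F [ 0.   0.1 -1. ] op 1.0
xyz [-0.4393 -0.3669  0.029 ] w [ 0.006 -0.002  0.983]
```

>>> {"op": "send_rows", "data": {"plan": [{"x":-0.4393,"y":-0.3669,"z":0.0,"wx":0.006,"wy":-0.002,"wz":0.983},{"x":-0.4393,"y":-0.3669,"z":0.0,"wx":0.006,"wy":-0.002,"wz":0.983},{"x":-0.4393,"y":-0.3669,"z":0.0,"wx":0.006,"wy":-0.002,"wz":0.983},{"x":-0.4393,"y":-0.3669,"z":0.0,"wx":0.006,"wy":-0.002,"wz":0.983},{"x":-0.4393,"y":-0.3669,"z":0.0,"wx":0.006,"wy":-0.002,"wz":0.983},{"x":-0.4393,"y":-0.3669,"z":0.0,"wx":0.006,"wy":-0.002,"wz":0.983},{"x":-0.4393,"y":-0.3669,"z":0.0,"wx":0.006,"wy":-0.002,"wz":0.983},{"x":-0.4393,"y":-0.3669,"z":0.0,"wx":0.006,"wy":-0.002,"wz":0.983},{"x":-0.4393,"y":-0.3669,"z":0.0,"wx":0.006,"wy":-0.002,"wz":0.983},{"x":-0.4393,"y":-0.3669,"z":0.0,"wx":0.006,"wy":-0.002,"wz":0.983},{"x":-0.4393,"y":-0.3669,"z":0.0,"wx":0.006,"wy":-0.002,"wz":0.983},{"x":-0.4393,"y":-0.3669,"z":0.0,"wx":0.006,"wy":-0.002,"wz":0.983}]}}

```text
t: 13.38
ee_pos: [0.432, -0.172, 0.3277]
tcp_rot: [0.857, 0.515, -0.003, -0.001]
wrist_force: [0.9, 0.2, 0.1]
opening: 1.005
```

>>> {"op": "send_rows", "data": {"plan": [{"x":0,"y":0,"z":0,"wx":0,"wy":0,"wz":0},{"x":0,"y":0,"z":0,"wx":0,"wy":0,"wz":0},{"x":0,"y":0,"z":0,"wx":0,"wy":0,"wz":0}]}}

```text
t: 13.63
ee_pos: [0.4332, -0.1694, 0.3277]
tcp_rot: [0.857, 0.515, -0.003, -0.001]
wrist_force: [-0.3, 0.5, 0.2]
opening: 0.998
```

```bash
python3 -c "
from h import *
import json
c=imaging.get_calibration('wrist');
save('w12','wrist');save('t12','top')
json.dump({k:np.array(v).tolist() for k,v in c.items()},open('c12.json','w'))
go((.42,-.24,.30,62))"
```

```text
t 13.73 tcp [ 0.4338 -0.1682  0.3281] psi 62.2 q [ 0.48  0.24 -0.2   1.77  0.06  1.14 -0.23] F [ 0.6 -0.7  0.1] op 1.0
xyz [-0.0699  0.0214  0.0283] w [-0.004  0.004  0.004]
```

View pics/w12.png

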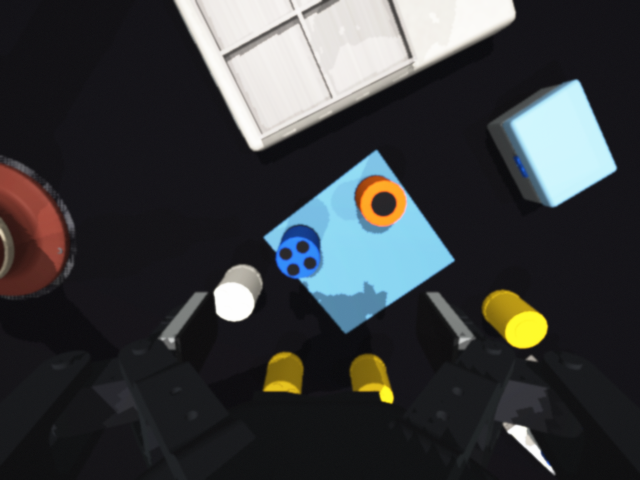

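View pics/t12.png

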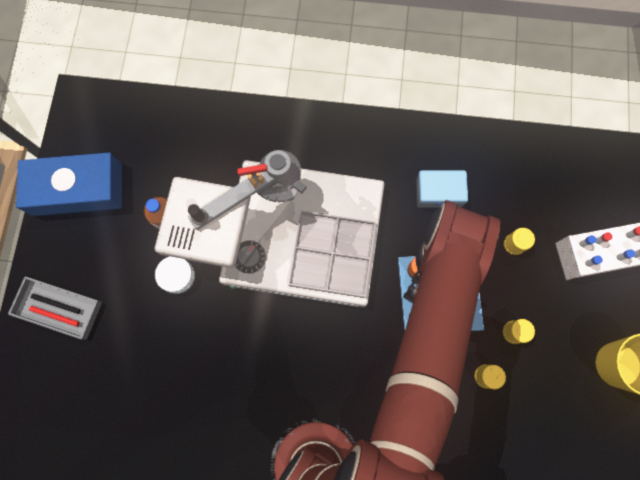

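```bash
python3 -c "
from h import *
import json
c={k:np.array(v) for k,v in json.load(open('c12.json')).items()}
T=imaging.get_calibration('top');Sd=imaging.get_calibration('side')
a=lambda u,v:(215+u/3.3333,140+v/3.3333)
b=lambda u,v:(190+u/3.3333,185+v/3.3333)
for n,w,p,q in (('or',(383,202),a(691,413),b(619,138)),('bl',(299,257),(423,314.5),b(740,198))):
  print(n,tri([c,T,Sd],[w,p,q]), onz(c,w,.073),onz(T,p,.073),onz(Sd,q,.073))
print('cross',onz(c,(300,15),.07),onz(T,(336.5,256),.07))
t=cv2.imread('pics/t12.png')
cv2.imwrite('pics/t12z.png',cv2.resize(t[190:310,260:420],(800,600),interpolation=cv2.INTER_CUBIC))
"
```

```text
or (array([ 0.50220361, -0.20628691,  0.07774382]), [np.float64(2.1837634282078695), np.float64(1.7306633773920865), np.float64(1.2186473056126201)]) [ 0.50238792 -0.20520718  0.073     ] [ 0.50435109 -0.20840505  0.073     ] [ 0.504964   -0.21159947  0.073     ]
bl (array([ 0.37990797, -0.21943418,  0.07461108]), [np.float64(1.1231257870264164), np.float64(0.7114780152762037), np.float64(1.8158268213779145)]) [ 0.38040598 -0.21904635  0.073     ] [ 0.38053896 -0.21916014  0.073     ] [ 0.37997464 -0.22260136  0.073     ]
cross [0.5091618  0.01313642 0.07      ] [0.50085648 0.00402837 0.07      ]
```

View pics/t12z.png

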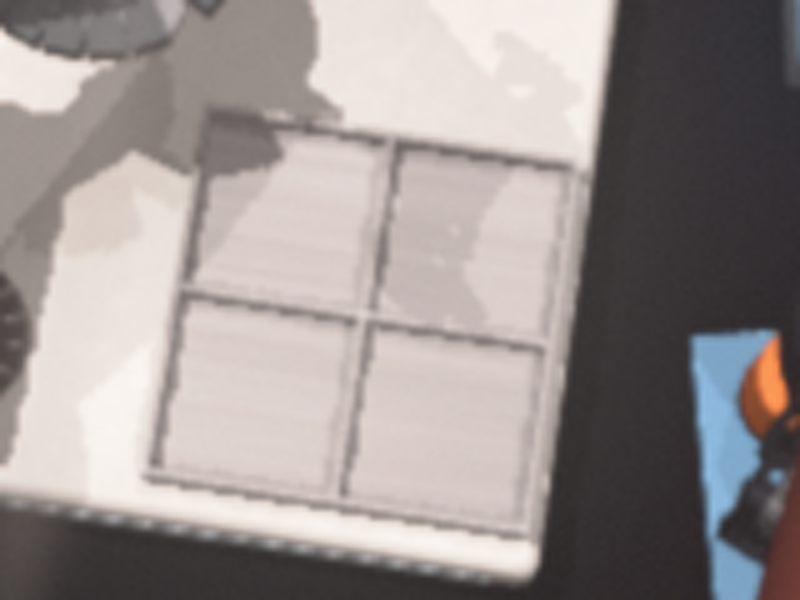

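```bash
python3 -c "
from h import *
go((.380,-.2195,.13,60))"
```

```text
t 13.73 tcp [ 0.4338 -0.1682  0.3281] psi 62.2 q [ 0.48  0.24 -0.2   1.77  0.06  1.14 -0.23] F [ 0.6 -0.7  0.1] op 1.0
xyz [-0.0697 -0.0229  0.1985] w [-0.004  0.004  0.039]
```

>>> {"op": "send_rows", "data": {"plan": [{"x":-0.0697,"y":-0.0229,"z":0.03,"wx":-0.004,"wy":0.004,"wz":0.039},{"x":-0.0697,"y":-0.0229,"z":0.05,"wx":-0.004,"wy":0.004,"wz":0.039},{"x":-0.0697,"y":-0.0229,"z":0.08,"wx":-0.004,"wy":0.004,"wz":0.039},{"x":-0.0697,"y":-0.0229,"z":0.11,"wx":-0.004,"wy":0.004,"wz":0.039},{"x":-0.0697,"y":-0.0229,"z":0.15,"wx":-0.004,"wy":0.004,"wz":0.039},{"x":-0.0697,"y":-0.0229,"z":0.18,"wx":-0.004,"wy":0.004,"wz":0.039},{"x":-0.0697,"y":-0.0229,"z":0.198,"wx":-0.004,"wy":0.004,"wz":0.039},{"x":-0.0697,"y":-0.0229,"z":0.198,"wx":-0.004,"wy":0.004,"wz":0.039},{"x":-0.0697,"y":-0.0229,"z":0.198,"wx":-0.004,"wy":0.004,"wz":0.039}]}}

```text
t: 14.48
ee_pos: [0.3802, -0.2199, 0.1306]
tcp_rot: [0.866, 0.5, -0.0, -0.0]
wrist_force: [0.3, -0.3, 0.3]
opening: 0.999
```

```bash
python3 -c "
from h import *
c=imaging.get_calibration('wrist');
f=save('w13','wrist')
h=cv2.cvtColor(f,cv2.COLOR_RGB2HSV);
m=cv2.inRange(h,(108,170,30),(125,255,255));n,l,st,ce=cv2.connectedComponentsWithStats(m)
print([(st[i].tolist(),ce[i].round()) for i in range(1,n) if st[i][4]>300])
go((.380,-.2195,.033,60));print(proj(c,[[.38,-.2195,.073]]))"
```

```text
[([278, 200, 73, 34, 944], array([315., 212.]))]
t 14.53 tcp [ 0.381  -0.2206  0.1316] psi 59.9 q [ 0.57  0.45 -0.13  2.12  0.1   0.57 -0.16] F [ 0.1 -0.1  0.9] op 0.998
xyz [ 0.0004 -0.0016  0.0986] w [ 0.003 -0.    -0.001]
[[316.45871472 256.89685653]]
```

View pics/w13.png

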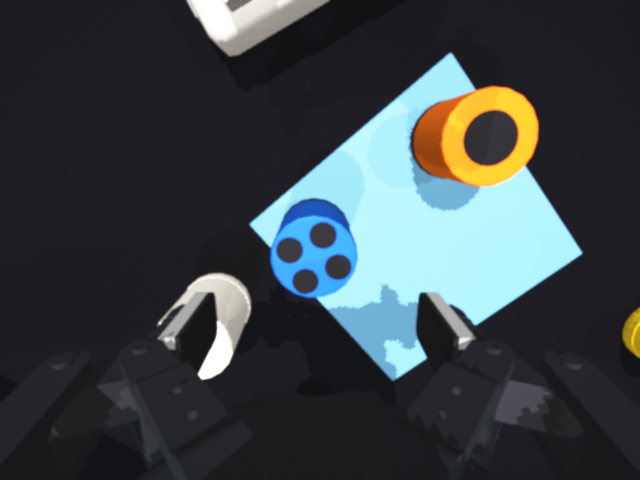

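```bash
python3 -c "
from h import *
T=imaging.get_calibration('top')
print(onz(T,(425,358),.073), onz(T,(425,372),0))
c=imaging.get_calibration('wrist');w=(314,249);print(onz(c,w,.073))"
```

```text
[ 0.27848671 -0.23135738  0.073     ] [ 0.24668283 -0.24697599  0.        ]
[ 0.3820308  -0.21526123  0.073     ]
```

>>> {"op": "send_rows", "data": {"plan": [{"x":0,"y":-0.001,"z":0.0,"wx":0.003,"wy":0,"wz":0.12},{"x":0,"y":-0.001,"z":0.02,"wx":0.003,"wy":0,"wz":0.17},{"x":0,"y":-0.001,"z":0.045,"wx":0.003,"wy":0,"wz":0.17},{"x":0,"y":-0.001,"z":0.07,"wx":0.003,"wy":0,"wz":0.17},{"x":0,"y":-0.001,"z":0.09,"wx":0.003,"wy":0,"wz":0.17},{"x":0,"y":-0.001,"z":0.0985,"wx":0.003,"wy":0,"wz":0.17},{"x":0,"y":-0.001,"z":0.0985,"wx":0.003,"wy":0,"wz":0.17},{"x":0,"y":-0.001,"z":0.0985,"wx":0.003,"wy":0,"wz":0.17}]}}

```text
t: 15.2
ee_pos: [0.3802, -0.2211, 0.0335]
tcp_rot: [0.906, 0.423, 0.0, 0.0]
wrist_force: [0.1, -0.4, 0.1]
opening: 1.0
```

>>> {"op": "send_rows", "data": {"plan": [{"x":0,"y":0,"z":0,"wx":0,"wy":0,"wz":0},{"x":0,"y":0,"z":0,"wx":0,"wy":0,"wz":0},{"x":0,"y":0,"z":0,"wx":0,"wy":0,"wz":0},{"x":0,"y":0,"z":0,"wx":0,"wy":0,"wz":0},{"x":0,"y":0,"z":0,"wx":0,"wy":0,"wz":0},{"x":0,"y":0,"z":0,"wx":0,"wy":0,"wz":0}], "fingers": 1, "newtons": 35}}

```text
t: 15.7
ee_pos: [0.3795, -0.221, 0.0338]
tcp_rot: [0.906, 0.423, 0.0, 0.0]
wrist_force: [-0.9, -0.4, 6.7]
opening: 0.648
```

```bash
python3 -c "
from h import *
save('w14','wrist');go((.4643,.0618,.20,100),(.4643,.0618,.095,100))"
```

```text
t 15.75 tcp [ 0.3794 -0.2211  0.0337] psi 50.1 q [ 0.51  0.64 -0.05  2.2   0.09  0.3  -0.31] F [-0.2  1.   7. ] op 0.645
xyz [ 0.2713 -0.1165 -0.1663] w [ 0.     0.    -0.872]
xyz [ 0.2713 -0.1165 -0.0613] w [ 0.     0.    -0.872]
```

View pics/w14.png

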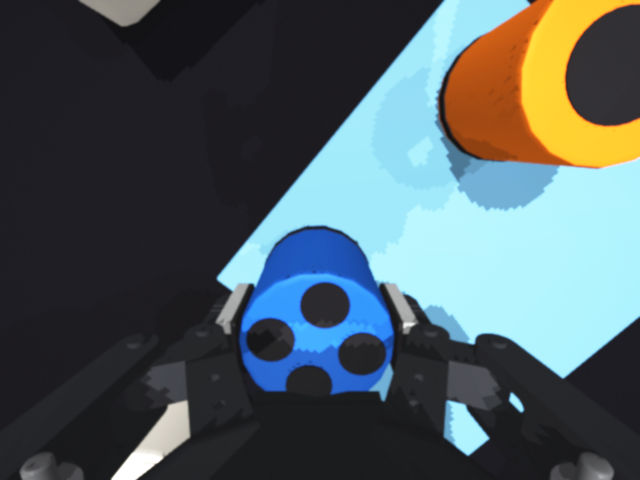

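>>> {"op": "send_rows", "data": {"plan": [{"x":0,"y":0,"z":-0.04,"wx":0,"wy":0,"wz":0},{"x":0,"y":0,"z":-0.08,"wx":0,"wy":0,"wz":0},{"x":0,"y":0,"z":-0.12,"wx":0,"wy":0,"wz":0},{"x":0,"y":0,"z":-0.155,"wx":0,"wy":0,"wz":0},{"x":0.2713,"y":-0.1165,"z":-0.166,"wx":0,"wy":0,"wz":-0.87},{"x":0.2713,"y":-0.1165,"z":-0.166,"wx":0,"wy":0,"wz":-0.87},{"x":0.2713,"y":-0.1165,"z":-0.166,"wx":0,"wy":0,"wz":-0.87},{"x":0.2713,"y":-0.1165,"z":-0.166,"wx":0,"wy":0,"wz":-0.87},{"x":0.2713,"y":-0.1165,"z":-0.166,"wx":0,"wy":0,"wz":-0.87},{"x":0.2713,"y":-0.1165,"z":-0.166,"wx":0,"wy":0,"wz":-0.87},{"x":0.2713,"y":-0.1165,"z":-0.166,"wx":0,"wy":0,"wz":-0.87},{"x":0.2713,"y":-0.1165,"z":-0.166,"wx":0,"wy":0,"wz":-0.87}]}}

```text
t: 16.75
ee_pos: [0.4659, 0.0717, 0.2]
tcp_rot: [0.637, 0.771, 0.005, -0.001]
wrist_force: [0.7, 0.9, -2.1]
opening: 0.647
```

>>> {"op": "send_rows", "data": {"plan": [{"x":0,"y":0,"z":0,"wx":0,"wy":0,"wz":0},{"x":0,"y":0,"z":0,"wx":0,"wy":0,"wz":0},{"x":0,"y":0,"z":0,"wx":0,"wy":0,"wz":0}]}}

```text
t: 17.0
ee_pos: [0.4633, 0.0599, 0.1983]
tcp_rot: [0.645, 0.765, -0.001, -0.001]
wrist_force: [0.2, -0.4, -2.2]
opening: 0.645
```

```bash
python3 -c "
from h import *
save('w15','wrist');save('t15','top');c=imaging.get_calibration('wrist');print(proj(c,[[.4643,.0618,.058],[.5095,.013,.07]]));go((.4643,.0618,.20,100),(.4643,.0618,.095,100))"
```

```text
[[318.20509544 224.24144754]
 [359.5945851  289.26426055]]
t 17.1 tcp [0.4636 0.0598 0.1984] psi 99.7 q [ 0.1   0.4  -0.38  1.97  0.2   0.81 -0.22] F [-0.1 -0.5 -1.6] op 0.646
xyz [ 0.0018  0.001  -0.0016] w [-0.002  0.    -0.005]
xyz [0.0019 0.0013 0.1034] w [-0.002  0.    -0.005]
```

View pics/w15.png

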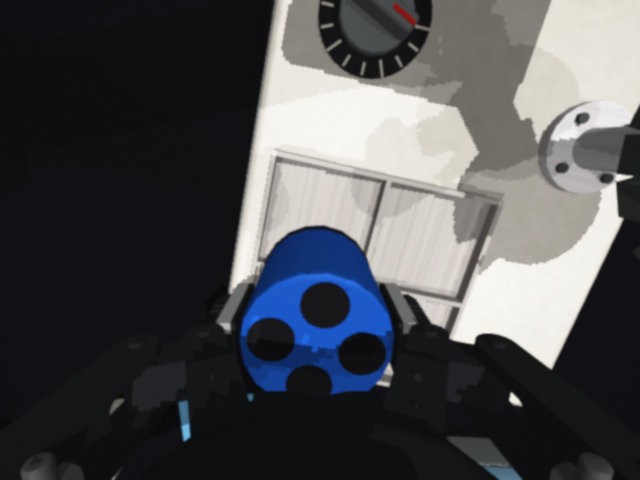

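>>> {"op": "send_rows", "data": {"plan": [{"x":0.0018,"y":0.0012,"z":0.03,"wx":-0.002,"wy":0,"wz":0},{"x":0.0018,"y":0.0012,"z":0.06,"wx":-0.002,"wy":0,"wz":0},{"x":0.0018,"y":0.0012,"z":0.08,"wx":-0.002,"wy":0,"wz":0},{"x":0.0018,"y":0.0012,"z":0.095,"wx":-0.002,"wy":0,"wz":0},{"x":0.0018,"y":0.0012,"z":0.103,"wx":-0.002,"wy":0,"wz":0},{"x":0.0018,"y":0.0012,"z":0.106,"wx":-0.002,"wy":0,"wz":0},{"x":0.0018,"y":0.0012,"z":0.106,"wx":-0.002,"wy":0,"wz":0}]}}

```text
t: 17.68
ee_pos: [0.4649, 0.0632, 0.0923]
tcp_rot: [0.644, 0.765, 0.0, -0.0]
wrist_force: [0.0, 0.4, -1.0]
opening: 0.646
```

```bash
python3 -c "
from h import *
save('w16','wrist');save('s16','side');go((.4643,.0618,.0887,100))"
```

```text
t 17.78 tcp [0.4656 0.0637 0.0933] psi 99.9 q [ 0.02  0.57 -0.29  2.08  0.31  0.54 -0.32] F [ 0.3 -0.1 -2. ] op 0.644
xyz [-0.0017 -0.0016  0.0046] w [ 0.003 -0.001 -0.002]
```

View pics/w16.png

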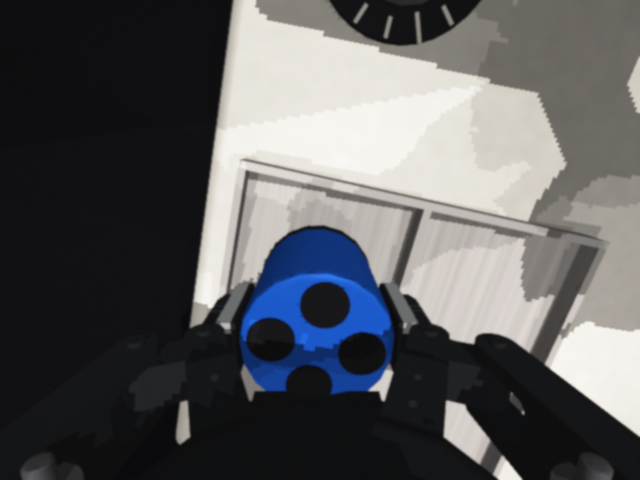

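Blue sits between the bay's left rim (~x 235–250) and the rib (~x 410). Lower the last few mm until light contact.

>>> {"op": "send_rows", "data": {"plan": [{"x":-0.0015,"y":-0.0015,"z":0.002,"wx":0.002,"wy":0,"wz":0},{"x":-0.0015,"y":-0.0015,"z":0.004,"wx":0.002,"wy":0,"wz":0},{"x":-0.0015,"y":-0.0015,"z":0.005,"wx":0.002,"wy":0,"wz":0},{"x":-0.0015,"y":-0.0015,"z":0.005,"wx":0.002,"wy":0,"wz":0}]}}

```text
t: 18.12
ee_pos: [0.464, 0.0618, 0.0888]
tcp_rot: [0.644, 0.765, -0.0, 0.0]
wrist_force: [-1.5, -0.8, 7.6]
opening: 0.642
```

```bash
python3 -c "
from h import *
go((.4643,.0618,.0887,100))"
```

```text
t 18.12 tcp [0.464  0.0618 0.0888] psi 99.9 q [ 0.02  0.57 -0.29  2.08  0.31  0.53 -0.33] F [-1.5 -0.8  7.6] op 0.642
xyz [-0.0001  0.0003  0.0001] w [-0.     0.    -0.002]
```

>>> {"op": "send_rows", "data": {"plan": [{"x":0,"y":0,"z":0,"wx":0,"wy":0,"wz":0},{"x":0,"y":0,"z":0,"wx":0,"wy":0,"wz":0},{"x":0,"y":0,"z":0,"wx":0,"wy":0,"wz":0},{"x":0,"y":0,"z":-0.01,"wx":0,"wy":0,"wz":0},{"x":0,"y":0,"z":-0.05,"wx":0,"wy":0,"wz":0},{"x":0,"y":0,"z":-0.09,"wx":0,"wy":0,"wz":0},{"x":0,"y":0,"z":-0.13,"wx":0,"wy":0,"wz":0},{"x":0,"y":0,"z":-0.15,"wx":0,"wy":0,"wz":0},{"x":0,"y":0,"z":-0.15,"wx":0,"wy":0,"wz":0}], "fingers": -1}}

```text
t: 18.87
ee_pos: [0.4669, 0.0631, 0.2424]
tcp_rot: [0.643, 0.766, 0.004, 0.003]
wrist_force: [0.3, -0.4, 0.3]
opening: 0.998
```

```bash
python3 -c "
from h import *
save('w17','wrist');save('t17','top');go((.5025,-.2065,.20,68))"
```

```text
t 18.97 tcp [0.4639 0.062  0.238 ] psi 99.9 q [ 0.12  0.35 -0.4   1.91  0.17  0.91 -0.19] F [-0.  -0.4 -0.8] op 0.999
xyz [-0.2711 -0.0082  0.0378] w [ 0.    -0.001  0.557]
```

View pics/w17.png

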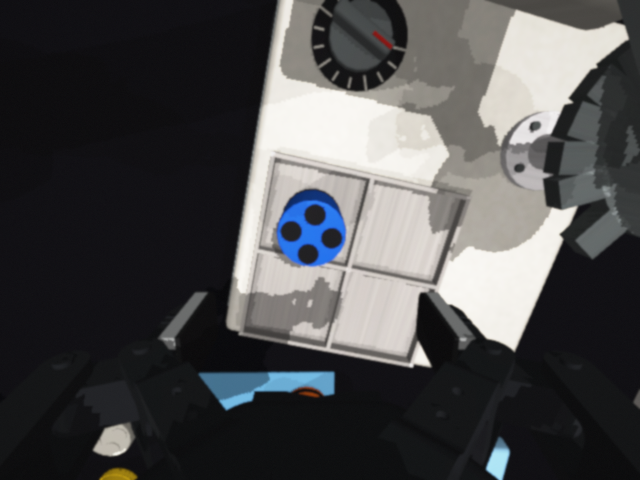

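View pics/t17.png

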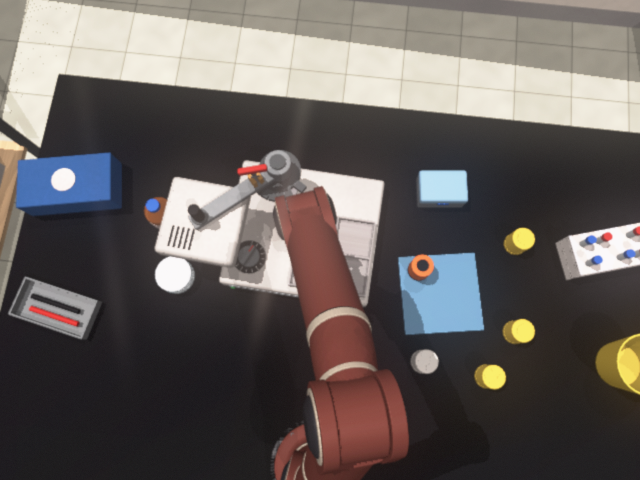

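>>> {"op": "send_rows", "data": {"plan": [{"x":-0.271,"y":-0.008,"z":0,"wx":0,"wy":-0.001,"wz":0.55},{"x":-0.271,"y":-0.008,"z":0,"wx":0,"wy":-0.001,"wz":0.55},{"x":-0.271,"y":-0.008,"z":0,"wx":0,"wy":-0.001,"wz":0.55},{"x":-0.271,"y":-0.008,"z":0,"wx":0,"wy":-0.001,"wz":0.55},{"x":-0.271,"y":-0.008,"z":0,"wx":0,"wy":-0.001,"wz":0.55},{"x":-0.271,"y":-0.008,"z":0.02,"wx":0,"wy":-0.001,"wz":0.55},{"x":-0.271,"y":-0.008,"z":0.05,"wx":0,"wy":-0.001,"wz":0.55},{"x":-0.271,"y":-0.008,"z":0.08,"wx":0,"wy":-0.001,"wz":0.55},{"x":-0.271,"y":-0.008,"z":0.1,"wx":0,"wy":-0.001,"wz":0.55},{"x":-0.271,"y":-0.008,"z":0.1,"wx":0,"wy":-0.001,"wz":0.55},{"x":-0.271,"y":-0.008,"z":0.1,"wx":0,"wy":-0.001,"wz":0.55}]}}

```text
t: 19.88
ee_pos: [0.5009, -0.2054, 0.1351]
tcp_rot: [0.827, 0.562, -0.002, -0.003]
wrist_force: [0.4, -0.3, -0.1]
opening: 0.997
```

```bash
python3 -c "
from h import *
save('w18','wrist');c=imaging.get_calibration('wrist');print(proj(c,[[.5025,-.2065,.073]]));go((.5025,-.2065,.033,68))"
```

```text
[[317.93220437 255.21519804]]
t 19.93 tcp [ 0.5024 -0.2056  0.1368] psi 68.5 q [ 0.46  0.57 -0.18  1.84  0.14  0.74 -0.16] F [0.2 0.5 0.7] op 0.998
xyz [-0.0007  0.0007  0.1038] w [-0.003  0.001  0.008]
```

View pics/w18.png

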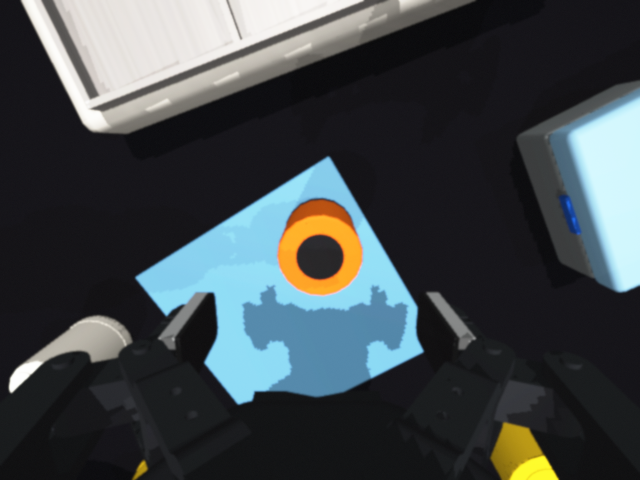

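Orange top centre at (320,254), as predicted. Descend and grip.

>>> {"op": "send_rows", "data": {"plan": [{"x":-0.0005,"y":0.0012,"z":0.025,"wx":-0.003,"wy":0,"wz":0},{"x":-0.0005,"y":0.0012,"z":0.05,"wx":-0.003,"wy":0,"wz":0},{"x":-0.0005,"y":0.0012,"z":0.075,"wx":-0.003,"wy":0,"wz":0},{"x":-0.0005,"y":0.0012,"z":0.095,"wx":-0.003,"wy":0,"wz":0},{"x":-0.0005,"y":0.0012,"z":0.1038,"wx":-0.003,"wy":0,"wz":0},{"x":-0.0005,"y":0.0012,"z":0.1038,"wx":-0.003,"wy":0,"wz":0},{"x":-0.0005,"y":0.0012,"z":0.1038,"wx":-0.003,"wy":0,"wz":0}]}}

```text
t: 20.52
ee_pos: [0.5044, -0.2071, 0.0346]
tcp_rot: [0.827, 0.562, 0.001, 0.002]
wrist_force: [0.8, -0.9, 0.2]
opening: 1.001
```

>>> {"op": "send_rows", "data": {"plan": [{"x":0,"y":0,"z":0,"wx":0,"wy":0,"wz":0},{"x":0,"y":0,"z":0,"wx":0,"wy":0,"wz":0},{"x":0,"y":0,"z":0,"wx":0,"wy":0,"wz":0},{"x":0,"y":0,"z":0,"wx":0,"wy":0,"wz":0},{"x":0,"y":0,"z":0,"wx":0,"wy":0,"wz":0},{"x":0,"y":0,"z":0,"wx":0,"wy":0,"wz":0}], "fingers": 1, "newtons": 35}}

```text
t: 21.02
ee_pos: [0.5039, -0.2074, 0.0351]
tcp_rot: [0.827, 0.562, 0.001, 0.002]
wrist_force: [-0.7, -0.6, 5.6]
opening: 0.641
```

```bash
python3 -c "
from h import *
go((.5547,-.0358,.18,86))"
```

```text
t 21.02 tcp [ 0.5039 -0.2074  0.0351] psi 68.4 q [ 0.44  0.73 -0.13  1.91  0.19  0.51 -0.2 ] F [-0.7 -0.6  5.6] op 0.641
xyz [ 0.1781 -0.0154 -0.1452] w [ 0.004  0.002 -0.307]
```

>>> {"op": "send_rows", "data": {"plan": [{"x":0,"y":0,"z":-0.04,"wx":0,"wy":0,"wz":0},{"x":0,"y":0,"z":-0.08,"wx":0,"wy":0,"wz":0},{"x":0,"y":0,"z":-0.12,"wx":0,"wy":0,"wz":0},{"x":0,"y":0,"z":-0.145,"wx":0,"wy":0,"wz":0},{"x":0.178,"y":-0.0154,"z":-0.145,"wx":0.004,"wy":0.002,"wz":-0.307},{"x":0.178,"y":-0.0154,"z":-0.145,"wx":0.004,"wy":0.002,"wz":-0.307},{"x":0.178,"y":-0.0154,"z":-0.145,"wx":0.004,"wy":0.002,"wz":-0.307},{"x":0.178,"y":-0.0154,"z":-0.145,"wx":0.004,"wy":0.002,"wz":-0.307},{"x":0.178,"y":-0.0154,"z":-0.145,"wx":0.004,"wy":0.002,"wz":-0.307},{"x":0.178,"y":-0.0154,"z":-0.145,"wx":0.004,"wy":0.002,"wz":-0.307},{"x":0.178,"y":-0.0154,"z":-0.145,"wx":0.004,"wy":0.002,"wz":-0.307},{"x":0.178,"y":-0.0154,"z":-0.145,"wx":0.004,"wy":0.002,"wz":-0.307}]}}

```text
t: 22.02
ee_pos: [0.5536, -0.0377, 0.178]
tcp_rot: [0.732, 0.681, -0.001, -0.001]
wrist_force: [-0.3, -0.6, -1.5]
opening: 0.645
```

```bash
python3 -c "
from h import *
save('w19','wrist');go((.5547,-.0358,.0905,86))"
```

```text
t 22.07 tcp [ 0.5536 -0.0382  0.1781] psi 85.8 q [ 0.21  0.54 -0.27  1.76  0.18  0.87 -0.22] F [ 0.6 -0.6 -2.3] op 0.648
xyz [0.0025 0.0012 0.0876] w [-0.003  0.001 -0.003]
```

View pics/w19.png

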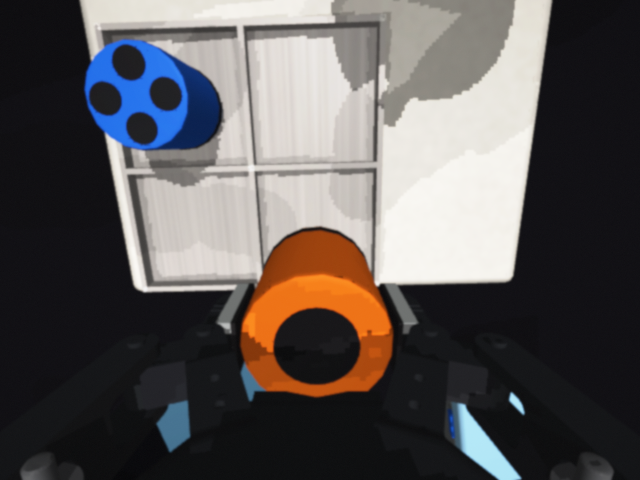

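Orange is above the back-right bay (x 260–378). Lower and release.

>>> {"op": "send_rows", "data": {"plan": [{"x":0.0025,"y":0.001,"z":0.025,"wx":-0.003,"wy":0,"wz":0},{"x":0.0025,"y":0.001,"z":0.05,"wx":-0.003,"wy":0,"wz":0},{"x":0.0025,"y":0.001,"z":0.07,"wx":-0.003,"wy":0,"wz":0},{"x":0.0025,"y":0.001,"z":0.08,"wx":-0.003,"wy":0,"wz":0},{"x":0.0025,"y":0.001,"z":0.085,"wx":-0.003,"wy":0,"wz":0},{"x":0.0025,"y":0.001,"z":0.088,"wx":-0.003,"wy":0,"wz":0},{"x":0.0025,"y":0.001,"z":0.0885,"wx":-0.003,"wy":0,"wz":0},{"x":0.0025,"y":0.001,"z":0.0885,"wx":-0.003,"wy":0,"wz":0}]}}

```text
t: 22.73
ee_pos: [0.5562, -0.0335, 0.0908]
tcp_rot: [0.732, 0.682, 0.002, 0.001]
wrist_force: [0.7, -0.4, -2.1]
opening: 0.644
```

```bash
python3 -c "
from h import *
save('w20','wrist');go((.5547,-.0358,.0905,86))"
```

```text
t 22.78 tcp [ 0.5562 -0.0333  0.0908] psi 86.0 q [ 0.17  0.66 -0.24  1.84  0.24  0.66 -0.27] F [-0.3 -0.1 -1.7] op 0.641
xyz [-0.0026 -0.0013  0.0003] w [ 0.003 -0.001 -0.   ]
```

View pics/w20.png

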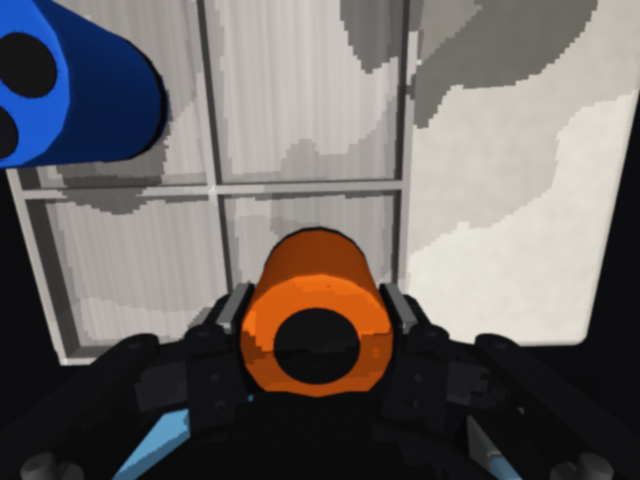

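Not yet touching (Fz = weight only): lower a bit further.

>>> {"op": "send_rows", "data": {"plan": [{"x":-0.002,"y":-0.001,"z":0.001,"wx":0.003,"wy":0,"wz":0},{"x":-0.002,"y":-0.001,"z":0.002,"wx":0.003,"wy":0,"wz":0},{"x":-0.002,"y":-0.001,"z":0.002,"wx":0.003,"wy":0,"wz":0}]}}

```text
t: 23.03
ee_pos: [0.5555, -0.034, 0.0901]
tcp_rot: [0.731, 0.682, 0.001, -0.0]
wrist_force: [-2.1, 1.9, 7.0]
opening: 0.65
```

>>> {"op": "send_rows", "data": {"plan": [{"x":0,"y":0,"z":0,"wx":0,"wy":0,"wz":0},{"x":0,"y":0,"z":0,"wx":0,"wy":0,"wz":0},{"x":0,"y":0,"z":0,"wx":0,"wy":0,"wz":0},{"x":0,"y":0,"z":-0.01,"wx":0,"wy":0,"wz":0},{"x":0,"y":0,"z":-0.05,"wx":0,"wy":0,"wz":0},{"x":0,"y":0,"z":-0.09,"wx":0,"wy":0,"wz":0},{"x":0,"y":0,"z":-0.13,"wx":0,"wy":0,"wz":0},{"x":0,"y":0,"z":-0.17,"wx":0,"wy":0,"wz":0},{"x":0,"y":0,"z":-0.21,"wx":0,"wy":0,"wz":0},{"x":0,"y":0,"z":-0.24,"wx":0,"wy":0,"wz":0},{"x":0,"y":0,"z":-0.24,"wx":0,"wy":0,"wz":0}], "fingers": -1}}

```text
t: 23.95
ee_pos: [0.558, -0.0351, 0.3361]
tcp_rot: [0.731, 0.682, 0.005, 0.004]
wrist_force: [0.8, 0.6, -0.1]
opening: 1.005
```

```bash
python3 -c "
from h import *
save('w21','wrist');save('s21','side');save('t21','top');go((.5265,.3223,.33,118))
c=imaging.get_calibration('top');f=cv2.imread('pics/t21.png')"
```

```text
t 24.1 tcp [ 0.554  -0.0356  0.3278] psi 86.0 q [ 0.23  0.4  -0.31  1.54  0.12  1.22 -0.17] F [-0.5 -0.4 -0.8] op 0.996
xyz [ 0.3551 -0.0525 -0.0018] w [-0.002 -0.002 -0.559]
```

View pics/w21.png

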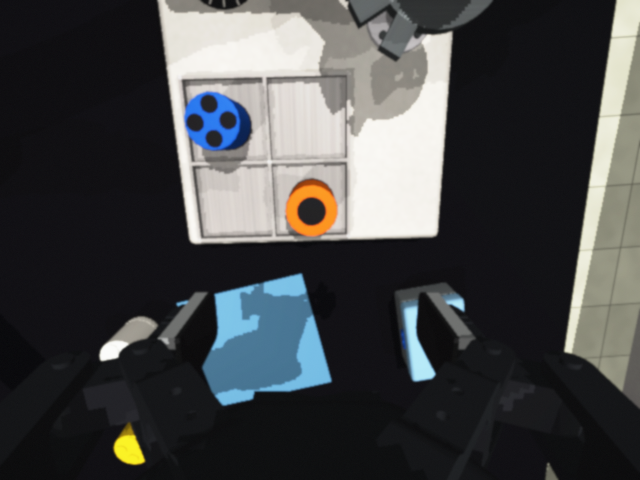

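View pics/s21.png

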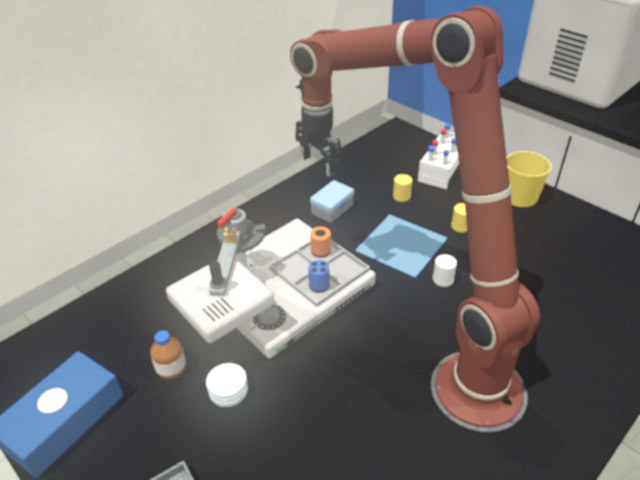

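View pics/t21.png

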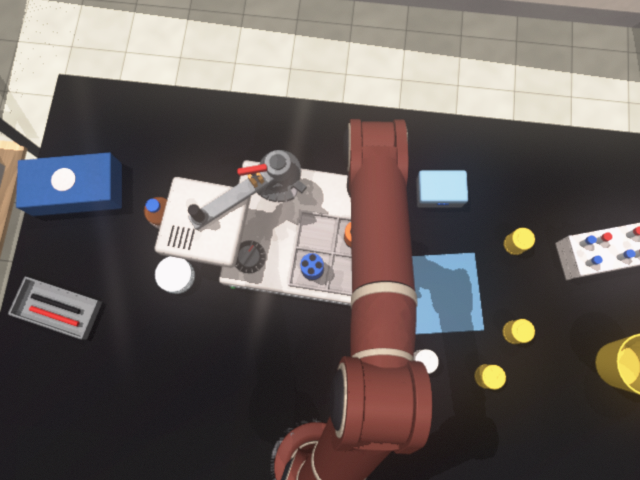

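>>> {"op": "send_rows", "data": {"plan": [{"x":0.355,"y":-0.0505,"z":-0.01,"wx":0,"wy":0,"wz":-0.56},{"x":0.355,"y":-0.0505,"z":-0.01,"wx":0,"wy":0,"wz":-0.56},{"x":0.355,"y":-0.0505,"z":-0.01,"wx":0,"wy":0,"wz":-0.56},{"x":0.355,"y":-0.0505,"z":-0.01,"wx":0,"wy":0,"wz":-0.56},{"x":0.355,"y":-0.0505,"z":-0.01,"wx":0,"wy":0,"wz":-0.56},{"x":0.355,"y":-0.0505,"z":-0.01,"wx":0,"wy":0,"wz":-0.56},{"x":0.355,"y":-0.0505,"z":-0.01,"wx":0,"wy":0,"wz":-0.56},{"x":0.355,"y":-0.0505,"z":-0.01,"wx":0,"wy":0,"wz":-0.56},{"x":0.355,"y":-0.0505,"z":-0.01,"wx":0,"wy":0,"wz":-0.56},{"x":0.355,"y":-0.0505,"z":-0.01,"wx":0,"wy":0,"wz":-0.56},{"x":0.355,"y":-0.0505,"z":-0.01,"wx":0,"wy":0,"wz":-0.56},{"x":0.355,"y":-0.0505,"z":-0.01,"wx":0,"wy":0,"wz":-0.56}]}}

```text
t: 25.1
ee_pos: [0.5291, 0.3206, 0.3365]
tcp_rot: [0.515, 0.857, -0.002, -0.001]
wrist_force: [0.6, -1.2, 0.0]
opening: 1.003
```

```bash
python3 -c "
from h import *
c=imaging.get_calibration('wrist')
save('w22','wrist');go((.5265,.3223,.238,118))
for u in ((312,258),(310,250),):print(onz(c,u,.275))
print(proj(c,[[.5265,.3223,.275],[.5265,.3223,.213]]))"
```

```text
t 25.15 tcp [0.5296 0.32   0.3369] psi 117.9 q [-0.3   0.53 -0.49  1.33  0.24  1.34 -0.3 ] F [ 0.7  0.1 -0.7] op 1.003
xyz [ 0.0035 -0.0012  0.0989] w [-0.004 -0.    -0.001]
[0.52695203 0.31765346 0.275     ]
[0.52330495 0.32183057 0.275     ]
[[314.76106299 251.62264415]
 [315.44117097 228.11906214]]
```

View pics/w22.png

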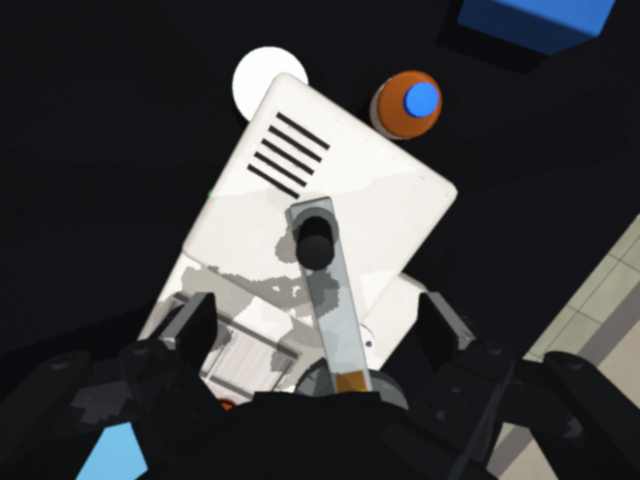

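>>> {"op": "send_rows", "data": {"plan": [{"x":0.0035,"y":-0.001,"z":0.03,"wx":-0.004,"wy":0,"wz":0},{"x":0.0035,"y":-0.001,"z":0.06,"wx":-0.004,"wy":0,"wz":0},{"x":0.0035,"y":-0.001,"z":0.085,"wx":-0.004,"wy":0,"wz":0},{"x":0.0035,"y":-0.001,"z":0.099,"wx":-0.004,"wy":0,"wz":0},{"x":0.0035,"y":-0.001,"z":0.099,"wx":-0.004,"wy":0,"wz":0},{"x":0.0035,"y":-0.001,"z":0.099,"wx":-0.004,"wy":0,"wz":0}]}}

```text
t: 25.65
ee_pos: [0.527, 0.3229, 0.2388]
tcp_rot: [0.516, 0.857, 0.001, -0.0]
wrist_force: [-0.2, -0.2, 0.8]
opening: 1.0
```

>>> {"op": "send_rows", "data": {"plan": [{"x":0,"y":0,"z":0,"wx":0,"wy":0,"wz":0},{"x":0,"y":0,"z":0,"wx":0,"wy":0,"wz":0},{"x":0,"y":0,"z":0,"wx":0,"wy":0,"wz":0},{"x":0,"y":0,"z":0,"wx":0,"wy":0,"wz":0},{"x":0,"y":0,"z":0,"wx":0,"wy":0,"wz":0},{"x":0,"y":0,"z":0,"wx":0,"wy":0,"wz":0},{"x":0,"y":0,"z":0,"wx":0,"wy":0,"wz":0}], "fingers": 1, "newtons": 40}}

```text
t: 26.23
ee_pos: [0.5255, 0.3246, 0.2401]
tcp_rot: [0.514, 0.858, 0.001, -0.0]
wrist_force: [-4.1, -3.3, 6.2]
opening: 0.292
```

```bash
sed -i 's/hub=.*/hub=np.array([.6655,.1595])/' arc.py; python3 -c "
from arc import *
arc(list(np.arange(1.5,.7,-.07)),r=.2125)"
```

```text
t 26.23 tcp [0.5255 0.3246 0.2401] psi 118.1 q [-0.31  0.59 -0.47  1.5   0.28  1.11 -0.35] F [-4.1 -3.3  6.2] op 0.292
r 0.2164 theta 1.6004363758585196 tq [-0.51  0.83 -0.03]
1.5 [-0.0094 -0.0198 -0.    ] wz -0.1
1.43 [-0.0145 -0.0337 -0.0001] wz -0.17
1.36 [-0.0205 -0.0473 -0.0001] wz -0.24
1.29 [-0.0275 -0.0605 -0.0001] wz -0.31
1.22 [-0.0354 -0.0731 -0.0001] wz -0.38
1.15 [-0.0441 -0.0851 -0.0002] wz -0.45
1.08 [-0.0537 -0.0965 -0.0002] wz -0.52
1.01 [-0.064  -0.1072 -0.0002] wz -0.59
0.94 [-0.0751 -0.1171 -0.0003] wz -0.66
0.87 [-0.0868 -0.1263 -0.0003] wz -0.73
0.8 [-0.0992 -0.1346 -0.0003] wz -0.8
0.73 [-0.1121 -0.142  -0.0004] wz -0.87
```

>>> {"op": "send_rows", "data": {"plan": [{"x":-0.0074,"y":-0.0198,"z":0,"wx":0,"wy":0,"wz":-0.1},{"x":-0.0125,"y":-0.0337,"z":0,"wx":0,"wy":0,"wz":-0.17},{"x":-0.0185,"y":-0.0478,"z":0,"wx":0,"wy":0,"wz":-0.24},{"x":-0.0257,"y":-0.0611,"z":0,"wx":0,"wy":0,"wz":-0.31},{"x":-0.0336,"y":-0.0738,"z":0,"wx":0,"wy":0,"wz":-0.38},{"x":-0.0424,"y":-0.0859,"z":0,"wx":0,"wy":0,"wz":-0.45},{"x":-0.052,"y":-0.0974,"z":0,"wx":0,"wy":0,"wz":-0.52},{"x":-0.0624,"y":-0.1082,"z":0,"wx":0,"wy":0,"wz":-0.59},{"x":-0.0735,"y":-0.1182,"z":0,"wx":0,"wy":0,"wz":-0.66},{"x":-0.0854,"y":-0.1276,"z":0,"wx":0,"wy":0,"wz":-0.73},{"x":-0.098,"y":-0.136,"z":0,"wx":0,"wy":0,"wz":-0.8},{"x":-0.1111,"y":-0.1436,"z":0,"wx":0,"wy":0,"wz":-0.87}]}}

```text
t: 27.23
ee_pos: [0.4503, 0.1621, 0.2399]
tcp_rot: [0.101, 0.995, 0.004, 0.0]
wrist_force: [-3.6, 3.0, 6.8]
opening: 0.293
```

```bash
python3 -c "
from arc import *
arc(list(np.arange(.66,0,-.07))+[.0,-.03],r=.2135)"
```

```text
t 27.23 tcp [0.4503 0.1621 0.2399] psi 168.4 q [ 0.15  0.42 -0.76  1.88  0.34  0.97  0.61] F [-3.6  3.   6.8] op 0.293
r 0.2152 theta 0.7450858807135559 tq [0.52 0.93 0.25]
0.66 [-0.0058 -0.0174 -0.0001] wz -0.085
0.59 [-0.0104 -0.0316 -0.0002] wz -0.155
0.52 [-0.0159 -0.0455 -0.0003] wz -0.225
0.45 [-0.0224 -0.0589 -0.0004] wz -0.295
0.38 [-0.0299 -0.0719 -0.0005] wz -0.365
0.31 [-0.0382 -0.0843 -0.0006] wz -0.435
0.24 [-0.0474 -0.0961 -0.0007] wz -0.505
0.17 [-0.0573 -0.1072 -0.0008] wz -0.575
0.1 [-0.0681 -0.1176 -0.0009] wz -0.645
0.03 [-0.0795 -0.1272 -0.0009] wz -0.715
0.0 [-0.0846 -0.1311 -0.001 ] wz -0.745
-0.03 [-0.0898 -0.1348 -0.001 ] wz -0.775
```

>>> {"op": "send_rows", "data": {"plan": [{"x":-0.0058,"y":-0.0174,"z":0,"wx":0,"wy":0,"wz":-0.085},{"x":-0.0104,"y":-0.0316,"z":0,"wx":0,"wy":0,"wz":-0.155},{"x":-0.0159,"y":-0.0455,"z":0,"wx":0,"wy":0,"wz":-0.225},{"x":-0.0224,"y":-0.0589,"z":0,"wx":0,"wy":0,"wz":-0.295},{"x":-0.0299,"y":-0.0719,"z":0,"wx":0,"wy":0,"wz":-0.365},{"x":-0.0382,"y":-0.0843,"z":0,"wx":0,"wy":0,"wz":-0.435},{"x":-0.0474,"y":-0.0961,"z":0,"wx":0,"wy":0,"wz":-0.505},{"x":-0.0573,"y":-0.1072,"z":0,"wx":0,"wy":0,"wz":-0.575},{"x":-0.0681,"y":-0.1176,"z":0,"wx":0,"wy":0,"wz":-0.645},{"x":-0.0795,"y":-0.1272,"z":0,"wx":0,"wy":0,"wz":-0.715},{"x":-0.0846,"y":-0.1311,"z":0,"wx":0,"wy":0,"wz":-0.745},{"x":-0.0846,"y":-0.1311,"z":0,"wx":0,"wy":0,"wz":-0.745}]}}

```text
t: 28.23
ee_pos: [0.5086, 0.0138, 0.2399]
tcp_rot: [-0.265, 0.964, 0.002, 0.003]
wrist_force: [-1.7, -1.0, 8.2]
opening: 0.291
```

```bash
python3 -c "
from arc import *
arc([0.,-.03],r=.2135)"
```

```text
t 28.23 tcp [0.5086 0.0138 0.2399] psi -149.3 q [ 0.55  0.53 -0.94  1.8   0.48  1.06  1.54] F [-1.7 -1.   8.2] op 0.291
r 0.2141 theta 6.2676221685163185 tq [-0.17  0.49  0.34]
0.0 [0.0001 0.0034 0.    ] wz -6.268
-0.03 [-0.0013 -0.0029  0.    ] wz -6.298
```

>>> {"op": "send_rows", "data": {"plan": [{"x":-0.001,"y":-0.003,"z":0,"wx":0,"wy":0,"wz":0},{"x":-0.002,"y":-0.006,"z":0,"wx":0,"wy":0,"wz":0},{"x":-0.002,"y":-0.006,"z":0,"wx":0,"wy":0,"wz":0},{"x":-0.002,"y":-0.006,"z":0,"wx":0,"wy":0,"wz":0}]}}

```text
t: 28.57
ee_pos: [0.5086, 0.0137, 0.2399]
tcp_rot: [-0.267, 0.964, 0.003, -0.001]
wrist_force: [-11.6, 4.6, 12.2]
opening: 0.289
```

```bash
python3 -c "
from arc import *
arc([0.,-.03],r=.2135)"
```

```text
t 28.57 tcp [0.5086 0.0137 0.2399] psi -149.1 q [ 0.55  0.53 -0.94  1.79  0.48  1.07  1.54] F [-11.6   4.6  12.2] op 0.289
r 0.2142 theta 6.267455814139628 tq [0.59 1.98 0.25]
0.0 [-0.      0.0034  0.    ] wz -6.267
-0.03 [-0.0014 -0.0028 -0.    ] wz -6.297
```

>>> {"op": "send_rows", "data": {"plan": [{"x":0.002,"y":0.005,"z":0,"wx":0,"wy":0,"wz":0},{"x":0.002,"y":0.005,"z":0,"wx":0,"wy":0,"wz":0},{"x":0.002,"y":0.005,"z":0,"wx":0,"wy":0,"wz":0},{"x":0.002,"y":0.005,"z":-0.01,"wx":0,"wy":0,"wz":0},{"x":0.002,"y":0.005,"z":-0.05,"wx":0,"wy":0,"wz":0},{"x":0.002,"y":0.005,"z":-0.09,"wx":0,"wy":0,"wz":0},{"x":0.002,"y":0.005,"z":-0.12,"wx":0,"wy":0,"wz":0},{"x":0.002,"y":0.005,"z":-0.12,"wx":0,"wy":0,"wz":0}], "fingers": -1}}

```text
t: 29.23
ee_pos: [0.5111, 0.0138, 0.3654]
tcp_rot: [-0.263, 0.965, 0.001, 0.008]
wrist_force: [-0.3, 0.6, -1.2]
opening: 0.999
```

```bash
python3 -c "
from h import *
save('s23','side');save('w23','wrist');go((.6205,.119,.36,198))"
```

```text
t 29.33 tcp [0.5085 0.012  0.3598] psi -149.5 q [ 0.61  0.42 -1.01  1.59  0.36  1.32  1.65] F [ 0.6 -0.1 -0.8] op 1.001
xyz [-0.1509  0.0352  0.0007] w [0.001 0.006 0.219]
```

View pics/w23.png

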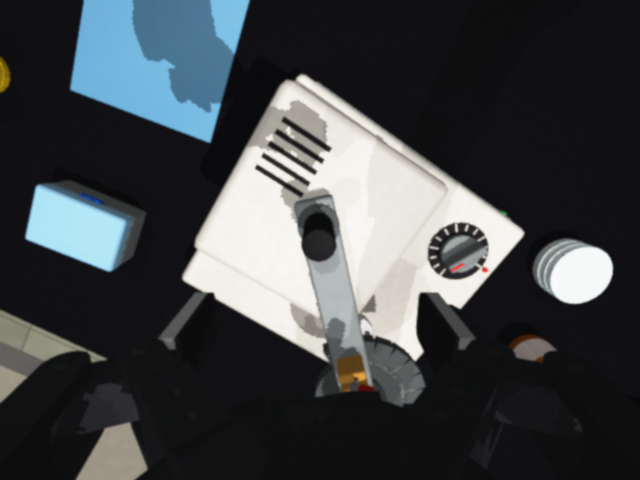

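>>> {"op": "send_rows", "data": {"plan": [{"x":-0.151,"y":0.035,"z":0,"wx":0.001,"wy":0.006,"wz":0.219},{"x":-0.151,"y":0.035,"z":0,"wx":0.001,"wy":0.006,"wz":0.219},{"x":-0.151,"y":0.035,"z":0,"wx":0.001,"wy":0.006,"wz":0.219},{"x":-0.151,"y":0.035,"z":0,"wx":0.001,"wy":0.006,"wz":0.219},{"x":-0.151,"y":0.035,"z":0,"wx":0.001,"wy":0.006,"wz":0.219},{"x":-0.151,"y":0.035,"z":0,"wx":0.001,"wy":0.006,"wz":0.219},{"x":-0.151,"y":0.035,"z":0,"wx":0.001,"wy":0.006,"wz":0.219},{"x":-0.151,"y":0.035,"z":0,"wx":0.001,"wy":0.006,"wz":0.219}]}}

```text
t: 30.0
ee_pos: [0.6193, 0.1174, 0.3583]
tcp_rot: [-0.156, 0.988, -0.001, -0.002]
wrist_force: [-0.5, 0.2, -1.1]
opening: 1.003
```

```bash
python3 -c "
from h import *
c=imaging.get_calibration('wrist')
save('w24','wrist');go((.6205,.119,.31,198),(.6205,.119,.269,198))
print(proj(c,[[.6205,.119,.293]]))"
```

```text
t 30.05 tcp [0.6193 0.1174 0.3588] psi -162.1 q [ 0.22  0.62 -0.86  1.25  0.46  1.48  1.29] F [-0.2 -0.6  0.5] op 0.999
xyz [-0.0018  0.0012  0.0488] w [-0.    -0.004 -0.001]
xyz [-0.002   0.0012  0.0898] w [-0.    -0.004 -0.001]
[[317.74866447 256.33509324]]
```

View pics/w24.png

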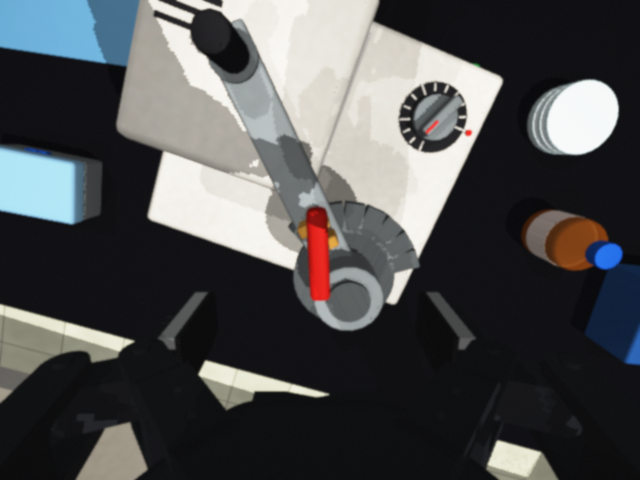

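>>> {"op": "send_rows", "data": {"plan": [{"x":-0.002,"y":0.0012,"z":0.025,"wx":0,"wy":-0.004,"wz":0},{"x":-0.002,"y":0.0012,"z":0.05,"wx":0,"wy":-0.004,"wz":0},{"x":-0.002,"y":0.0012,"z":0.07,"wx":0,"wy":-0.004,"wz":0},{"x":-0.002,"y":0.0012,"z":0.085,"wx":0,"wy":-0.004,"wz":0},{"x":-0.002,"y":0.0012,"z":0.09,"wx":0,"wy":-0.004,"wz":0},{"x":-0.002,"y":0.0012,"z":0.09,"wx":0,"wy":-0.004,"wz":0},{"x":-0.002,"y":0.0012,"z":0.09,"wx":0,"wy":-0.004,"wz":0}]}}

```text
t: 30.63
ee_pos: [0.6212, 0.1203, 0.2698]
tcp_rot: [-0.156, 0.988, 0.0, 0.001]
wrist_force: [0.4, 0.3, 0.3]
opening: 1.0
```

>>> {"op": "send_rows", "data": {"plan": [{"x":0,"y":0,"z":0,"wx":0,"wy":0,"wz":0},{"x":0,"y":0,"z":0,"wx":0,"wy":0,"wz":0},{"x":0,"y":0,"z":0,"wx":0,"wy":0,"wz":0},{"x":0,"y":0,"z":0,"wx":0,"wy":0,"wz":0},{"x":0,"y":0,"z":0,"wx":0,"wy":0,"wz":0},{"x":0,"y":0,"z":0,"wx":0,"wy":0,"wz":0},{"x":0,"y":0,"z":0,"wx":0,"wy":0,"wz":0},{"x":0,"y":0,"z":0,"wx":0,"wy":0,"wz":0}], "fingers": 1, "newtons": 50}}

```text
t: 31.3
ee_pos: [0.6212, 0.1196, 0.2693]
tcp_rot: [-0.156, 0.988, -0.001, 0.0]
wrist_force: [-0.6, -4.7, 3.7]
opening: 0.15
```

```bash
python3 -c "
from h import *
save('w25','wrist');go((.6205,.119,.2715,132));print(S()[0]['wrist_torque'])"
```

```text
t 31.35 tcp [0.6212 0.1196 0.2693] psi -162.0 q [ 0.22  0.68 -0.84  1.41  0.51  1.28  1.24] F [-1.2 -4.8  4.2] op 0.154
xyz [ 0.0009 -0.0004 -0.0022] w [-1.000e-03  1.000e-03  1.152e+00]
[-0.71965257  0.16519489 -0.01109961]
```

View pics/w25.png

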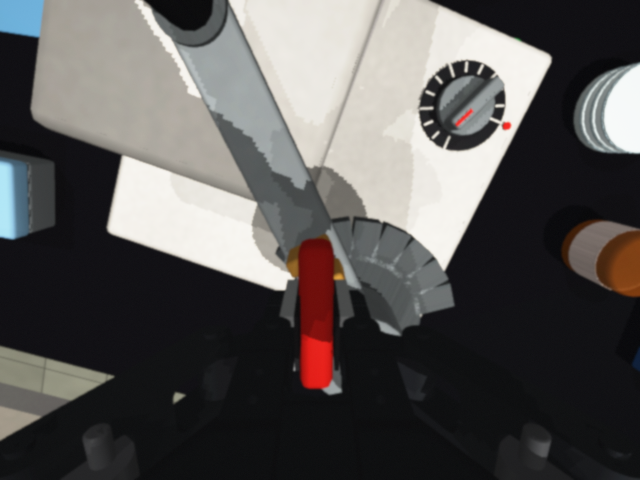

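>>> {"op": "send_rows", "data": {"plan": [{"x":0,"y":0,"z":-0.004,"wx":0,"wy":0,"wz":0},{"x":0,"y":0,"z":-0.006,"wx":0,"wy":0,"wz":0},{"x":0,"y":0,"z":-0.006,"wx":0,"wy":0,"wz":0.1},{"x":0,"y":0,"z":-0.006,"wx":0,"wy":0,"wz":0.22},{"x":0,"y":0,"z":-0.006,"wx":0,"wy":0,"wz":0.34},{"x":0,"y":0,"z":-0.006,"wx":0,"wy":0,"wz":0.46},{"x":0,"y":0,"z":-0.006,"wx":0,"wy":0,"wz":0.58},{"x":0,"y":0,"z":-0.006,"wx":0,"wy":0,"wz":0.7},{"x":0,"y":0,"z":-0.006,"wx":0,"wy":0,"wz":0.82},{"x":0,"y":0,"z":-0.006,"wx":0,"wy":0,"wz":0.94},{"x":0,"y":0,"z":-0.006,"wx":0,"wy":0,"wz":1.06},{"x":0,"y":0,"z":-0.006,"wx":0,"wy":0,"wz":1.14}]}}

```text
t: 32.35
ee_pos: [0.6203, 0.1212, 0.2717]
tcp_rot: [0.403, 0.915, -0.0, -0.002]
wrist_force: [3.3, -0.6, -11.8]
opening: 0.152
```

```bash
python3 -c "
from h import *
save('w26','wrist');go((.6205,.119,.2555,132.5));print(S()[0]['wrist_torque'])"
```

```text
t 32.4 tcp [0.6203 0.1212 0.2718] psi 132.4 q [ 0.08  0.6  -0.55  1.41  0.32  1.22  0.24] F [  2.9  -0.4 -13.2] op 0.153
xyz [-0.0018 -0.0013  0.0163] w [-0.002 -0.003 -0.001]
[-0.05175291 -0.94655161 -0.03159304]
```

View pics/w26.png

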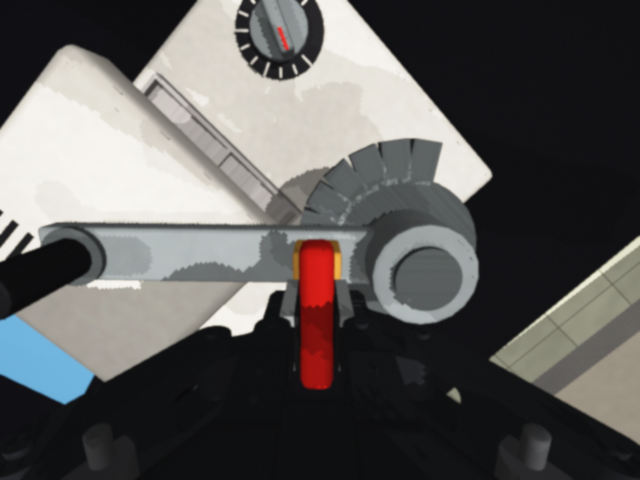

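>>> {"op": "send_rows", "data": {"plan": [{"x":0,"y":0,"z":0.004,"wx":0,"wy":0,"wz":0},{"x":0,"y":0,"z":0.008,"wx":0,"wy":0,"wz":0},{"x":0,"y":0,"z":0.012,"wx":0,"wy":0,"wz":0},{"x":0,"y":0,"z":0.016,"wx":0,"wy":0,"wz":0},{"x":0,"y":0,"z":0.016,"wx":0,"wy":0,"wz":0},{"x":0,"y":0,"z":0.016,"wx":0,"wy":0,"wz":0}]}}

```text
t: 32.9
ee_pos: [0.6204, 0.1212, 0.2584]
tcp_rot: [0.4, 0.916, 0.0, -0.001]
wrist_force: [0.8, -1.3, -9.8]
opening: 0.156
```

```bash
python3 -c "
from h import *
save('w27','wrist');go((.6205,.119,.2555,132.5));print(S()[0]['wrist_torque'])"
```

```text
t 32.95 tcp [0.6204 0.1212 0.2587] psi 132.8 q [ 0.08  0.61 -0.55  1.43  0.33  1.19  0.24] F [ 0.6 -0.1 -9.4] op 0.161
xyz [-0.0017 -0.0014  0.0032] w [ 0.    -0.002  0.005]
[-0.12879395 -0.27211598  0.04565272]
```

View pics/w27.png

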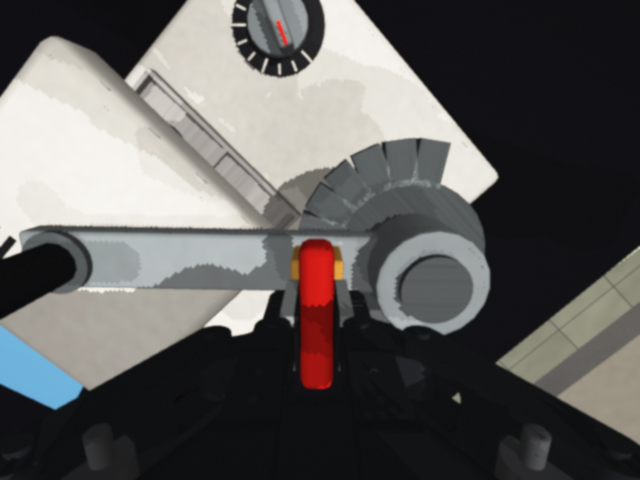

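>>> {"op": "send_rows", "data": {"plan": [{"x":0,"y":0,"z":0.003,"wx":0,"wy":0,"wz":0},{"x":0,"y":0,"z":0.004,"wx":0,"wy":0,"wz":0},{"x":0,"y":0,"z":0.004,"wx":0,"wy":0,"wz":0},{"x":0,"y":0,"z":0.004,"wx":0,"wy":0,"wz":0}]}}

```text
t: 33.28
ee_pos: [0.6206, 0.1212, 0.2566]
tcp_rot: [0.401, 0.916, 0.001, 0.0]
wrist_force: [-3.9, -2.0, 2.0]
opening: 0.152
```

>>> {"op": "send_rows", "data": {"plan": [{"x":0,"y":0,"z":-0.003,"wx":0,"wy":0,"wz":0},{"x":0,"y":0,"z":-0.003,"wx":0,"wy":0,"wz":0},{"x":0,"y":0,"z":-0.003,"wx":0,"wy":0,"wz":0},{"x":0,"y":0,"z":-0.02,"wx":0,"wy":0,"wz":0},{"x":0,"y":0,"z":-0.06,"wx":0,"wy":0,"wz":0},{"x":0,"y":0,"z":-0.1,"wx":0,"wy":0,"wz":0},{"x":0,"y":0,"z":-0.1,"wx":0,"wy":0,"wz":0},{"x":0,"y":0,"z":-0.1,"wx":0,"wy":0,"wz":0}], "fingers": -1}}

```text
t: 33.95
ee_pos: [0.6224, 0.1224, 0.3584]
tcp_rot: [0.401, 0.916, 0.004, 0.003]
wrist_force: [-0.1, 0.4, -0.1]
opening: 0.997
```

```bash
python3 -c "
from h import *
f=save('s28','side');save('w28','wrist');go((.478,.2195,.2,180))
a=cv2.imread('pics/side0.png')[185:265,210:330];b=cv2.imread('pics/s28.png')[185:265,210:330]
cv2.imwrite('pics/cmp28.png',cv2.resize(np.vstack([a,b]),(450,600),interpolation=cv2.INTER_CUBIC))"
```

```text
t 34.05 tcp [0.6208 0.121  0.3543] psi 132.8 q [ 0.08  0.56 -0.56  1.26  0.29  1.41  0.28] F [-0.1  0.4 -0.9] op 1.005
xyz [ 0.1692 -0.038   0.1544] w [ 0.001 -0.    -0.824]
```

View pics/cmp28.png

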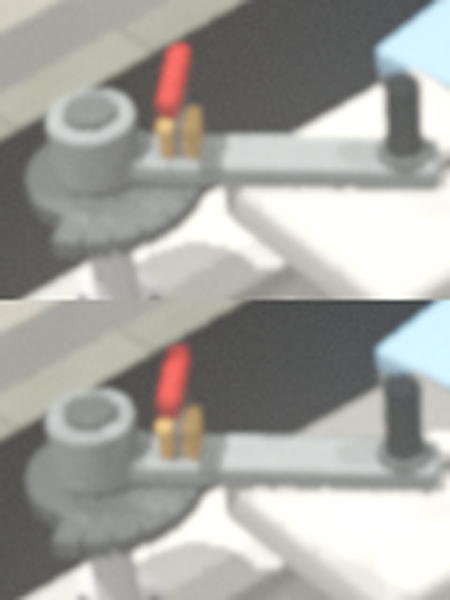

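View pics/w28.png

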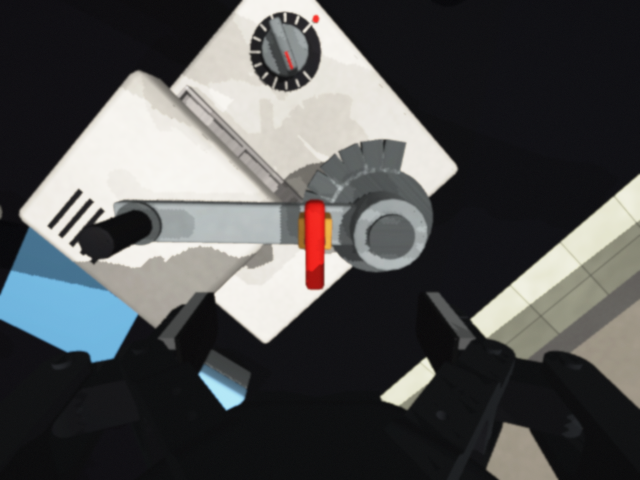

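```bash
python3 -c "
from h import *
go((.4775,.2195,.20,152))"
```

```text
t 34.05 tcp [0.6208 0.121  0.3543] psi 132.8 q [ 0.08  0.56 -0.56  1.26  0.29  1.41  0.28] F [-0.1  0.4 -0.9] op 1.005
xyz [ 0.1695 -0.0384  0.1544] w [ 0.001 -0.001 -0.336]
```

>>> {"op": "send_rows", "data": {"plan": [{"x":0.1695,"y":-0.0384,"z":0,"wx":0.001,"wy":-0.001,"wz":-0.336},{"x":0.1695,"y":-0.0384,"z":0,"wx":0.001,"wy":-0.001,"wz":-0.336},{"x":0.1695,"y":-0.0384,"z":0,"wx":0.001,"wy":-0.001,"wz":-0.336},{"x":0.1695,"y":-0.0384,"z":0,"wx":0.001,"wy":-0.001,"wz":-0.336},{"x":0.1695,"y":-0.0384,"z":0.02,"wx":0.001,"wy":-0.001,"wz":-0.336},{"x":0.1695,"y":-0.0384,"z":0.05,"wx":0.001,"wy":-0.001,"wz":-0.336},{"x":0.1695,"y":-0.0384,"z":0.09,"wx":0.001,"wy":-0.001,"wz":-0.336},{"x":0.1695,"y":-0.0384,"z":0.12,"wx":0.001,"wy":-0.001,"wz":-0.336},{"x":0.1695,"y":-0.0384,"z":0.154,"wx":0.001,"wy":-0.001,"wz":-0.336},{"x":0.1695,"y":-0.0384,"z":0.154,"wx":0.001,"wy":-0.001,"wz":-0.336},{"x":0.1695,"y":-0.0384,"z":0.154,"wx":0.001,"wy":-0.001,"wz":-0.336}]}}

```text
t: 34.97
ee_pos: [0.4763, 0.2185, 0.1989]
tcp_rot: [0.242, 0.97, -0.002, -0.002]
wrist_force: [0.5, -0.1, 0.1]
opening: 1.001
```

```bash
python3 -c "
from h import *
save('w29','wrist');c=imaging.get_calibration('wrist')
go((.4775,.2195,.073,152));print(proj(c,[[.4775,.2195,.092]]))"
```

```text
t 35.02 tcp [0.4777 0.2197 0.201 ] psi 152.0 q [-0.05  0.53 -0.64  1.81  0.38  0.93  0.23] F [ 0.6 -0.3  0.7] op 1.001
xyz [-0.     -0.0002  0.128 ] w [-0.    -0.001  0.   ]
[[316.02724897 235.95969525]]
```

View pics/w29.png

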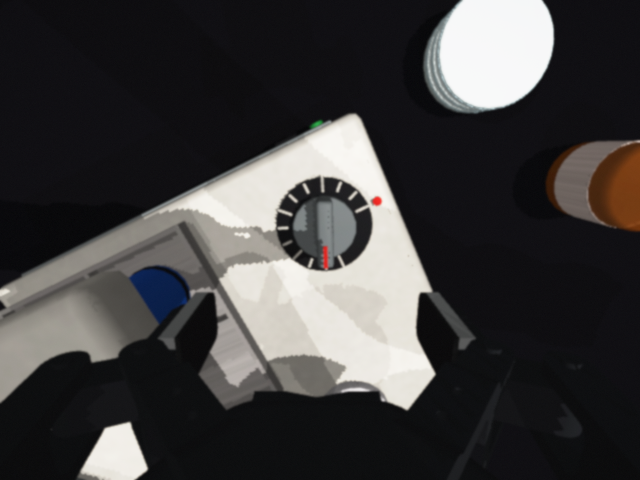

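```bash
python3 -c "
from h import *
c=imaging.get_calibration('wrist')
print(onz(c,(325,234),.092),onz(c,(324,224.5),.058), onz(c,(325,199),.092),onz(c,(325,268),.092))
b=cv2.imread('pics/w29.png')[160:290,250:400];cv2.imwrite('pics/w29z.png',cv2.resize(b,(690,598),interpolation=cv2.INTER_CUBIC))"
```

```text
[0.47938099 0.22639687 0.092     ] [0.47983927 0.22612439 0.058     ] [0.45514217 0.2390762  0.092     ] [0.50433038 0.21334584 0.092     ]
```

View pics/w29z.png

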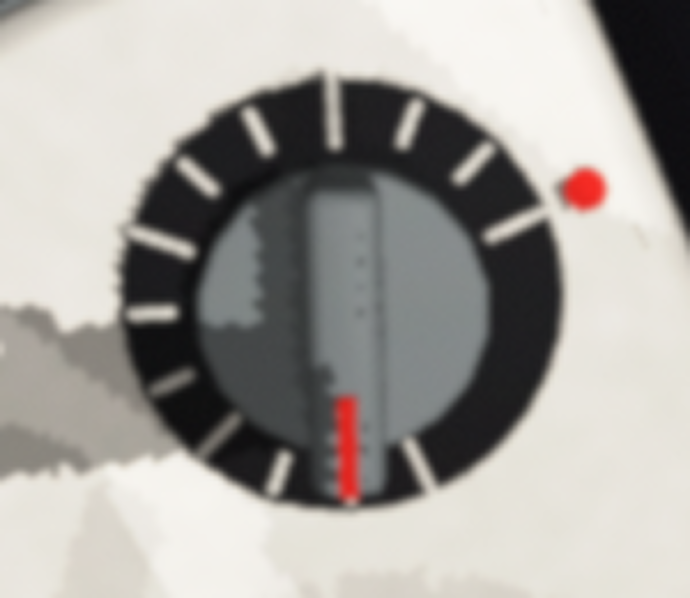

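```bash
python3 -c "
from h import *
T=imaging.get_calibration('top');S2=imaging.get_calibration('side')
print(onz(T,(215+115/3.333,140+390/3.333),.058), tri([T,S2],[(215+115/3.333,140+390/3.333),(190+265/3.333,185+440/3.333)]))
go((.479,.2245,.12,152))"
```

```text
[0.47614204 0.22030334 0.058     ] (array([0.47775638, 0.22165151, 0.05465629]), [np.float64(1.2465781291239773), np.float64(1.2465781291238334)])
t 35.02 tcp [0.4777 0.2197 0.201 ] psi 152.0 q [-0.05  0.53 -0.64  1.81  0.38  0.93  0.23] F [ 0.6 -0.3  0.7] op 1.001
xyz [0.001  0.0049 0.081 ] w [-0.    -0.001  0.   ]
```

>>> {"op": "send_rows", "data": {"plan": [{"x":0.001,"y":0.004,"z":0.03,"wx":0,"wy":0,"wz":0},{"x":0.001,"y":0.004,"z":0.06,"wx":0,"wy":0,"wz":0},{"x":0.001,"y":0.004,"z":0.081,"wx":0,"wy":0,"wz":0},{"x":0.001,"y":0.004,"z":0.081,"wx":0,"wy":0,"wz":0},{"x":0.001,"y":0.004,"z":0.081,"wx":0,"wy":0,"wz":0}]}}

```text
t: 35.43
ee_pos: [0.4796, 0.2241, 0.1212]
tcp_rot: [0.242, 0.97, 0.001, 0.001]
wrist_force: [1.0, -0.2, 0.7]
opening: 1.001
```

```bash
python3 -c "
from h import *
save('w30','wrist');c=imaging.get_calibration('wrist')
go((.479,.2235,.073,152));print(proj(c,[[.479,.2235,.092]]));np.save('c30.npy',np.array([c],dtype=object),allow_pickle=True)"
```

```text
t 35.48 tcp [0.4802 0.2246 0.1221] psi 152.0 q [-0.11  0.63 -0.57  1.89  0.48  0.76  0.13] F [0.1 0.5 0.4] op 1.001
xyz [ 0.0006 -0.0017  0.0491] w [ 0.004  0.003 -0.   ]
[[313.36984904 272.93997937]]
```

View pics/w30.png

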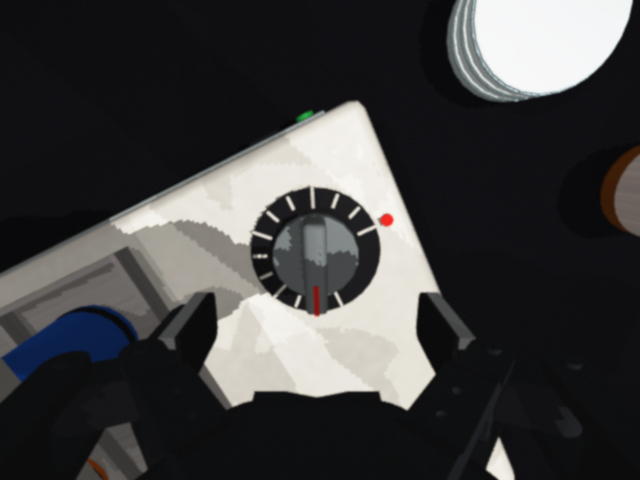

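>>> {"op": "send_rows", "data": {"plan": [{"x":0.003,"y":0,"z":0.015,"wx":0.004,"wy":0.003,"wz":0},{"x":0.003,"y":0,"z":0.03,"wx":0.004,"wy":0.003,"wz":0},{"x":0.003,"y":0,"z":0.042,"wx":0.004,"wy":0.003,"wz":0},{"x":0.003,"y":0,"z":0.049,"wx":0.004,"wy":0.003,"wz":0},{"x":0.003,"y":0,"z":0.049,"wx":0.004,"wy":0.003,"wz":0},{"x":0.003,"y":0,"z":0.049,"wx":0.004,"wy":0.003,"wz":0}]}}

```text
t: 35.98
ee_pos: [0.4771, 0.2255, 0.0723]
tcp_rot: [0.242, 0.97, -0.001, -0.001]
wrist_force: [-0.3, -0.1, -0.1]
opening: 1.002
```

>>> {"op": "send_rows", "data": {"plan": [{"x":0,"y":0,"z":0,"wx":0,"wy":0,"wz":0},{"x":0,"y":0,"z":0,"wx":0,"wy":0,"wz":0},{"x":0,"y":0,"z":0,"wx":0,"wy":0,"wz":0},{"x":0,"y":0,"z":0,"wx":0,"wy":0,"wz":0},{"x":0,"y":0,"z":0,"wx":0,"wy":0,"wz":0},{"x":0,"y":0,"z":0,"wx":0,"wy":0,"wz":0},{"x":0,"y":0,"z":0,"wx":0,"wy":0,"wz":0},{"x":0,"y":0,"z":0,"wx":0,"wy":0,"wz":0}], "fingers": 1, "newtons": 40}}

```text
t: 36.65
ee_pos: [0.4763, 0.2251, 0.0711]
tcp_rot: [0.242, 0.97, -0.001, -0.001]
wrist_force: [0.9, -0.3, 1.6]
opening: 0.142
```

```bash
python3 -c "
from h import *
save('w31','wrist');go();print(S()[0]['wrist_torque'])"
```

```text
t 36.7 tcp [0.4763 0.2251 0.0711] psi 152.0 q [-0.15  0.7  -0.51  1.93  0.54  0.65  0.07] F [-0.2 -0.   2. ] op 0.141
[ 0.07354439 -0.03076134  0.10089954]
```

View pics/w31.png

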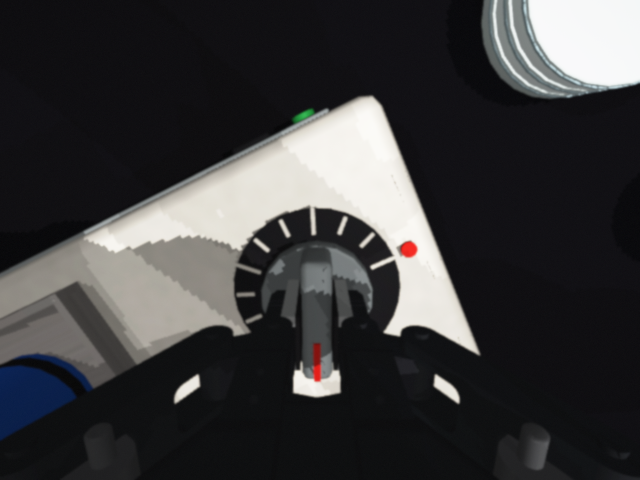

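>>> {"op": "send_rows", "data": {"plan": [{"x":0,"y":0,"z":0,"wx":0,"wy":0,"wz":0.1},{"x":0,"y":0,"z":0,"wx":0,"wy":0,"wz":0.2},{"x":0,"y":0,"z":0,"wx":0,"wy":0,"wz":0.3},{"x":0,"y":0,"z":0,"wx":0,"wy":0,"wz":0.4},{"x":0,"y":0,"z":0,"wx":0,"wy":0,"wz":0.5},{"x":0,"y":0,"z":0,"wx":0,"wy":0,"wz":0.6},{"x":0,"y":0,"z":0,"wx":0,"wy":0,"wz":0.7},{"x":0,"y":0,"z":0,"wx":0,"wy":0,"wz":0.8},{"x":0,"y":0,"z":0,"wx":0,"wy":0,"wz":0.9},{"x":0,"y":0,"z":0,"wx":0,"wy":0,"wz":1.0},{"x":0,"y":0,"z":0,"wx":0,"wy":0,"wz":1.1},{"x":0,"y":0,"z":0,"wx":0,"wy":0,"wz":1.2}]}}

```text
t: 37.7
ee_pos: [0.4785, 0.2263, 0.0712]
tcp_rot: [0.749, 0.663, 0.001, 0.0]
wrist_force: [4.1, 0.5, -3.2]
opening: 0.141
```

```bash
python3 -c "
from h import *
save('w32','wrist');go((.4765,.2251,.0715,83));print(S()[0]['wrist_torque'])"
```

```text
t 37.75 tcp [0.4785 0.2263 0.0712] psi 82.8 q [-0.37  0.66 -0.17  1.93  0.2   0.57 -0.8 ] F [ 4.2  2.6 -2.5] op 0.141
xyz [-0.0014 -0.0018 -0.0003] w [ 0.001 -0.001 -0.003]
[ 0.57266533 -0.86812029 -0.00250583]
```

View pics/w32.png

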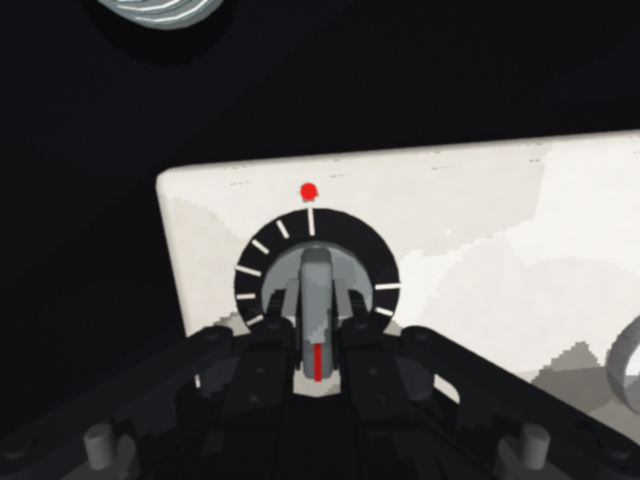

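>>> {"op": "send_rows", "data": {"plan": [{"x":-0.001,"y":-0.001,"z":0,"wx":0,"wy":0,"wz":0.1},{"x":-0.001,"y":-0.001,"z":0,"wx":0,"wy":0,"wz":0.2},{"x":-0.001,"y":-0.001,"z":0,"wx":0,"wy":0,"wz":0.3},{"x":-0.001,"y":-0.001,"z":0,"wx":0,"wy":0,"wz":0.4},{"x":-0.001,"y":-0.001,"z":0,"wx":0,"wy":0,"wz":0.5},{"x":-0.001,"y":-0.001,"z":0,"wx":0,"wy":0,"wz":0.6},{"x":-0.001,"y":-0.001,"z":0,"wx":0,"wy":0,"wz":0.7},{"x":-0.001,"y":-0.001,"z":0,"wx":0,"wy":0,"wz":0.8},{"x":-0.001,"y":-0.001,"z":0,"wx":0,"wy":0,"wz":0.9},{"x":-0.001,"y":-0.001,"z":0,"wx":0,"wy":0,"wz":1.0},{"x":-0.001,"y":-0.001,"z":0,"wx":0,"wy":0,"wz":1.1},{"x":-0.001,"y":-0.001,"z":0,"wx":0,"wy":0,"wz":1.1}]}}

```text
t: 38.75
ee_pos: [0.4803, 0.2249, 0.0712]
tcp_rot: [0.985, 0.174, 0.003, 0.001]
wrist_force: [9.0, 1.5, -6.5]
opening: 0.143
```

>>> {"op": "send_rows", "data": {"plan": [{"x":0,"y":0,"z":0,"wx":0,"wy":0,"wz":0},{"x":0,"y":0,"z":0,"wx":0,"wy":0,"wz":0},{"x":0,"y":0,"z":0,"wx":0,"wy":0,"wz":0},{"x":0,"y":0,"z":-0.02,"wx":0,"wy":0,"wz":0},{"x":0,"y":0,"z":-0.06,"wx":0,"wy":0,"wz":0},{"x":0,"y":0,"z":-0.07,"wx":0,"wy":0,"wz":0},{"x":0,"y":0,"z":-0.07,"wx":0,"wy":0,"wz":0}], "fingers": -1}}

```text
t: 39.33
ee_pos: [0.4768, 0.2249, 0.144]
tcp_rot: [0.984, 0.176, 0.001, -0.0]
wrist_force: [0.4, -0.3, -0.8]
opening: 1.005
```

```bash
python3 -c "
from h import *
save('w33','wrist');go((.477,.2252,.142,110),(.477,.2252,.142,198))"
```

```text
t 39.38 tcp [0.4754 0.2244 0.1422] psi 20.3 q [-0.59  0.54  0.16  1.89 -0.12  0.72 -1.58] F [ 0.8  0.3 -0.5] op 0.998
xyz [ 0.0017 -0.0002  0.0002] w [-0.002  0.002 -1.566]
xyz [ 0.0017 -0.0002  0.0002] w [-0.004  0.    -3.102]
```

View pics/w33.png

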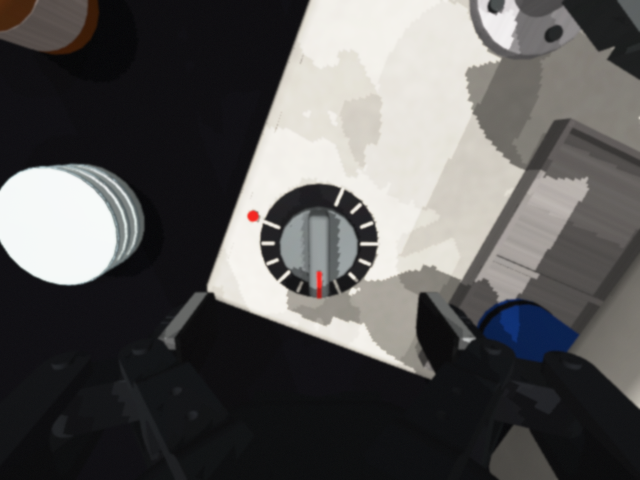

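>>> {"op": "send_rows", "data": {"plan": [{"x":0.0017,"y":0,"z":0,"wx":0,"wy":0,"wz":-0.12},{"x":0.0017,"y":0,"z":0,"wx":0,"wy":0,"wz":-0.24},{"x":0.0017,"y":0,"z":0,"wx":0,"wy":0,"wz":-0.36},{"x":0.0017,"y":0,"z":0,"wx":0,"wy":0,"wz":-0.48},{"x":0.0017,"y":0,"z":0,"wx":0,"wy":0,"wz":-0.6},{"x":0.0017,"y":0,"z":0,"wx":0,"wy":0,"wz":-0.72},{"x":0.0017,"y":0,"z":0,"wx":0,"wy":0,"wz":-0.84},{"x":0.0017,"y":0,"z":0,"wx":0,"wy":0,"wz":-0.96},{"x":0.0017,"y":0,"z":0,"wx":0,"wy":0,"wz":-1.08},{"x":0.0017,"y":0,"z":0,"wx":0,"wy":0,"wz":-1.2},{"x":0.0017,"y":0,"z":0,"wx":0,"wy":0,"wz":-1.32},{"x":0.0017,"y":0,"z":0,"wx":0,"wy":0,"wz":-1.44}]}}

```text
t: 40.38
ee_pos: [0.4752, 0.2241, 0.1392]
tcp_rot: [0.622, 0.783, -0.004, -0.002]
wrist_force: [0.5, 1.0, -0.4]
opening: 0.997
```

>>> {"op": "send_rows", "data": {"plan": [{"x":0,"y":0,"z":0,"wx":0,"wy":0,"wz":-0.12},{"x":0,"y":0,"z":0,"wx":0,"wy":0,"wz":-0.24},{"x":0,"y":0,"z":0,"wx":0,"wy":0,"wz":-0.36},{"x":0,"y":0,"z":0,"wx":0,"wy":0,"wz":-0.48},{"x":0,"y":0,"z":0,"wx":0,"wy":0,"wz":-0.6},{"x":0,"y":0,"z":0,"wx":0,"wy":0,"wz":-0.72},{"x":0,"y":0,"z":0,"wx":0,"wy":0,"wz":-0.84},{"x":0,"y":0,"z":0,"wx":0,"wy":0,"wz":-0.96},{"x":0,"y":0,"z":0,"wx":0,"wy":0,"wz":-1.08},{"x":0,"y":0,"z":0,"wx":0,"wy":0,"wz":-1.2},{"x":0,"y":0,"z":0,"wx":0,"wy":0,"wz":-1.32},{"x":0,"y":0,"z":0,"wx":0,"wy":0,"wz":-1.44}]}}

```text
t: 41.38
ee_pos: [0.4753, 0.224, 0.1393]
tcp_rot: [-0.049, 0.999, -0.002, -0.004]
wrist_force: [0.8, -0.1, -0.8]
opening: 1.003
```

```bash
python3 -c "
from h import *
go((.478,.2255,.0715,200.3))"
```

```text
t 41.38 tcp [0.4753 0.224  0.1393] psi -174.4 q [-0.05  0.63 -0.67  1.87  0.51  0.83  0.68] F [ 0.8 -0.1 -0.8] op 1.003
xyz [-0.0033  0.0014  0.0678] w [-0.002 -0.009 -0.256]
```

>>> {"op": "send_rows", "data": {"plan": [{"x":-0.003,"y":0.001,"z":0,"wx":-0.002,"wy":-0.009,"wz":-0.12},{"x":-0.003,"y":0.001,"z":0,"wx":-0.002,"wy":-0.009,"wz":-0.24},{"x":-0.003,"y":0.001,"z":0,"wx":-0.002,"wy":-0.009,"wz":-0.256},{"x":-0.003,"y":0.001,"z":0,"wx":-0.002,"wy":-0.009,"wz":-0.256}]}}

```text
t: 41.72
ee_pos: [0.4787, 0.2253, 0.1396]
tcp_rot: [-0.172, 0.985, 0.0, 0.001]
wrist_force: [-0.4, -0.3, -0.1]
opening: 0.999
```

```bash
python3 -c "
from h import *
save('w34','wrist');go((.478,.2255,.0715,200.3))"
```

```text
t 41.77 tcp [0.4789 0.2255 0.1399] psi -160.2 q [-0.01  0.65 -0.74  1.87  0.57  0.85  0.88] F [-0.6  0.  -0.2] op 1.002
xyz [0.001  0.0003 0.0684] w [ 0.     0.002 -0.009]
```

View pics/w34.png

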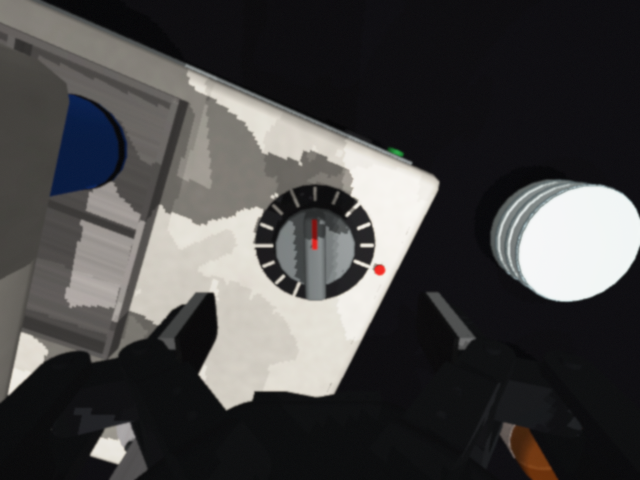

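>>> {"op": "send_rows", "data": {"plan": [{"x":0.001,"y":0,"z":0.02,"wx":0,"wy":0.002,"wz":0},{"x":0.001,"y":0,"z":0.04,"wx":0,"wy":0.002,"wz":0},{"x":0.001,"y":0,"z":0.058,"wx":0,"wy":0.002,"wz":0},{"x":0.001,"y":0,"z":0.0675,"wx":0,"wy":0.002,"wz":0},{"x":0.001,"y":0,"z":0.0675,"wx":0,"wy":0.002,"wz":0},{"x":0.001,"y":0,"z":0.0675,"wx":0,"wy":0.002,"wz":0}]}}

```text
t: 42.27
ee_pos: [0.4788, 0.2259, 0.0733]
tcp_rot: [-0.173, 0.985, 0.0, 0.001]
wrist_force: [-0.5, -0.1, 0.7]
opening: 1.0
```

>>> {"op": "send_rows", "data": {"plan": [{"x":0,"y":0,"z":0,"wx":0,"wy":0,"wz":0},{"x":0,"y":0,"z":0,"wx":0,"wy":0,"wz":0},{"x":0,"y":0,"z":0,"wx":0,"wy":0,"wz":0},{"x":0,"y":0,"z":0,"wx":0,"wy":0,"wz":0},{"x":0,"y":0,"z":0,"wx":0,"wy":0,"wz":0},{"x":0,"y":0,"z":0,"wx":0,"wy":0,"wz":0},{"x":0,"y":0,"z":0,"wx":0,"wy":0,"wz":0},{"x":0,"y":0,"z":0,"wx":0,"wy":0,"wz":0}], "fingers": 1, "newtons": 40}}

```text
t: 42.93
ee_pos: [0.4796, 0.2247, 0.0738]
tcp_rot: [-0.173, 0.985, -0.001, 0.002]
wrist_force: [0.2, -3.5, 6.0]
opening: 0.14
```

>>> {"op": "send_rows", "data": {"plan": [{"x":0,"y":0,"z":0,"wx":0,"wy":0,"wz":0.1},{"x":0,"y":0,"z":0,"wx":0,"wy":0,"wz":0.2},{"x":0,"y":0,"z":0,"wx":0,"wy":0,"wz":0.3},{"x":0,"y":0,"z":0,"wx":0,"wy":0,"wz":0.4},{"x":0,"y":0,"z":0,"wx":0,"wy":0,"wz":0.5},{"x":0,"y":0,"z":0,"wx":0,"wy":0,"wz":0.6},{"x":0,"y":0,"z":0,"wx":0,"wy":0,"wz":0.7},{"x":0,"y":0,"z":0,"wx":0,"wy":0,"wz":0.8},{"x":0,"y":0,"z":0,"wx":0,"wy":0,"wz":0.9},{"x":0,"y":0,"z":0,"wx":0,"wy":0,"wz":1.0},{"x":0,"y":0,"z":0,"wx":0,"wy":0,"wz":1.1},{"x":0,"y":0,"z":0,"wx":0,"wy":0,"wz":1.2}]}}

```text
t: 43.93
ee_pos: [0.4793, 0.2232, 0.0738]
tcp_rot: [0.416, 0.909, -0.001, 0.002]
wrist_force: [0.1, -4.6, 6.8]
opening: 0.143
```

```bash
python3 -c "
from h import *
save('w35','wrist');go((.477,.225,.0715,131));print(S()[0]['wrist_torque'])"
```

```text
t 43.98 tcp [0.4793 0.2232 0.0738] psi 130.6 q [-0.27  0.66 -0.32  1.93  0.36  0.6  -0.11] F [-0.7 -4.1  6.9] op 0.139
xyz [ 0.0029 -0.0005  0.0023] w [-0.001  0.004 -0.007]
[-1.06128718  0.10312286 -0.0862613 ]
```

View pics/w35.png

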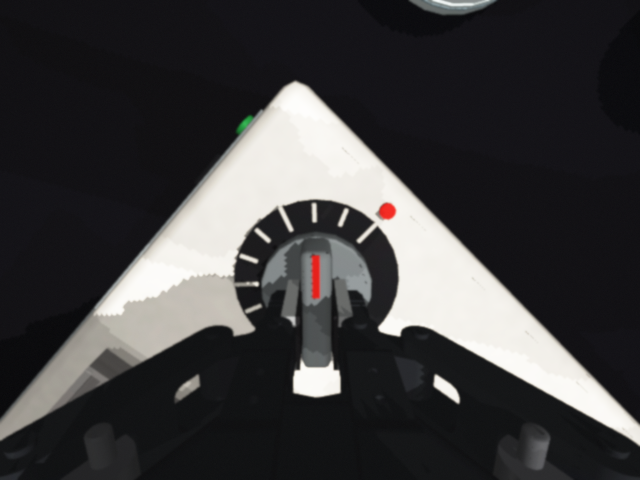

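>>> {"op": "send_rows", "data": {"plan": [{"x":0,"y":0,"z":0,"wx":0,"wy":0,"wz":0.1},{"x":0,"y":0,"z":0,"wx":0,"wy":0,"wz":0.2},{"x":0,"y":0,"z":0,"wx":0,"wy":0,"wz":0.3},{"x":0,"y":0,"z":0,"wx":0,"wy":0,"wz":0.4},{"x":0,"y":0,"z":0,"wx":0,"wy":0,"wz":0.5},{"x":0,"y":0,"z":0,"wx":0,"wy":0,"wz":0.6},{"x":0,"y":0,"z":0,"wx":0,"wy":0,"wz":0.7},{"x":0,"y":0,"z":0,"wx":0,"wy":0,"wz":0.76},{"x":0,"y":0,"z":0,"wx":0,"wy":0,"wz":0.8},{"x":0,"y":0,"z":0,"wx":0,"wy":0,"wz":0.8}]}}

```text
t: 44.82
ee_pos: [0.4783, 0.2228, 0.0738]
tcp_rot: [0.735, 0.678, -0.001, 0.002]
wrist_force: [-1.4, -5.7, 8.0]
opening: 0.141
```

```bash
python3 -c "
from h import *
save('w36','wrist');go();print(S()[0]['wrist_torque'])"
```

```text
t 44.87 tcp [0.4783 0.2228 0.0738] psi 85.4 q [-0.42  0.65 -0.1   1.94  0.12  0.57 -0.67] F [-1.4 -5.8  9.1] op 0.135
[-1.36570458  0.36801284  0.4415419 ]
```

View pics/w36.png

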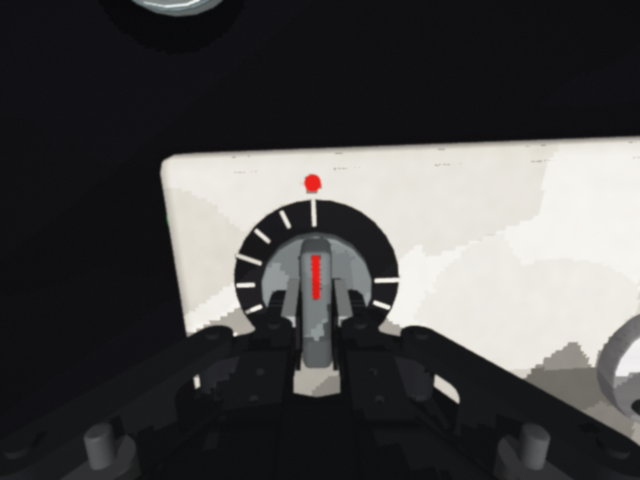

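>>> {"op": "send_rows", "data": {"plan": [{"x":0,"y":0,"z":0,"wx":0,"wy":0,"wz":0.03},{"x":0,"y":0,"z":0,"wx":0,"wy":0,"wz":0.07},{"x":0,"y":0,"z":0,"wx":0,"wy":0,"wz":0.1},{"x":0,"y":0,"z":0,"wx":0,"wy":0,"wz":0.1},{"x":0,"y":0,"z":0,"wx":0,"wy":0,"wz":0.1}]}}

```text
t: 45.28
ee_pos: [0.4782, 0.2228, 0.0738]
tcp_rot: [0.766, 0.643, -0.001, 0.002]
wrist_force: [-1.3, -6.1, 9.1]
opening: 0.142
```

```bash
python3 -c "
from h import *
go();print(S()[0]['wrist_torque'])"
```

```text
t 45.28 tcp [0.4782 0.2228 0.0738] psi 80.0 q [-0.43  0.65 -0.07  1.94  0.09  0.56 -0.74] F [-1.3 -6.1  9.1] op 0.142
[-1.39661324  0.40202855  1.36912274]
```

>>> {"op": "send_rows", "data": {"plan": [{"x":0,"y":0,"z":0,"wx":0,"wy":0,"wz":0},{"x":0,"y":0,"z":0,"wx":0,"wy":0,"wz":0},{"x":0,"y":0,"z":0,"wx":0,"wy":0,"wz":0},{"x":0,"y":0,"z":-0.02,"wx":0,"wy":0,"wz":0},{"x":0,"y":0,"z":-0.06,"wx":0,"wy":0,"wz":0},{"x":0,"y":0,"z":-0.1,"wx":0,"wy":0,"wz":0},{"x":0,"y":0,"z":-0.13,"wx":0,"wy":0,"wz":0},{"x":0,"y":0,"z":-0.13,"wx":0,"wy":0,"wz":0}], "fingers": -1}}

```text
t: 45.95
ee_pos: [0.4825, 0.2283, 0.2097]
tcp_rot: [0.768, 0.64, 0.008, 0.002]
wrist_force: [1.1, 0.5, 0.2]
opening: 0.997
```

```bash
python3 -c "
from h import *
f=save('w37','wrist');save('s37','side');go();c=imaging.get_calibration('wrist')
u,v=proj(c,[[.479,.225,.08]])[0].astype(int);print(u,v)
b=cv2.imread('pics/w37.png')[max(v-80,0):v+70,u-90:u+90];cv2.imwrite('pics/w37z.png',cv2.resize(b,None,fx=4,fy=4,interpolation=cv2.INTER_CUBIC))"
```

```text
t 46.05 tcp [0.4793 0.2264 0.2044] psi 79.6 q [-0.42  0.46 -0.09  1.81  0.05  0.87 -0.72] F [-0.  -0.1 -0.2] op 1.002
316 233
```

View pics/w37z.png

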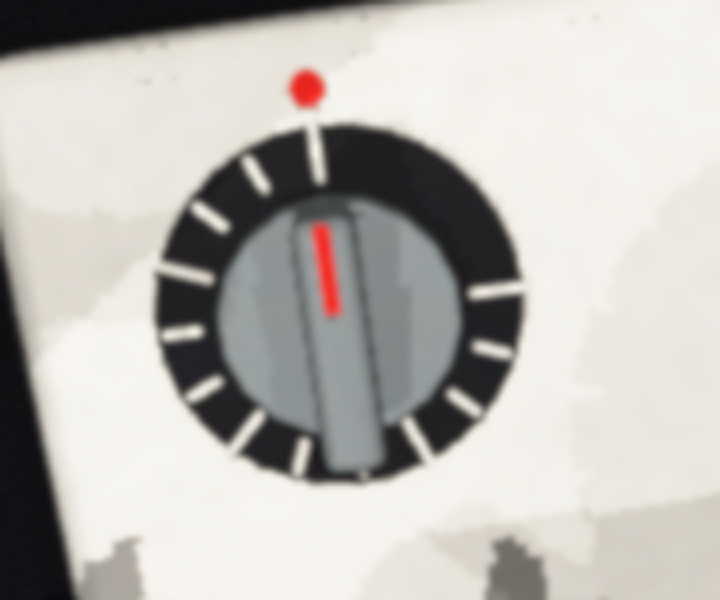

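View pics/s37.png

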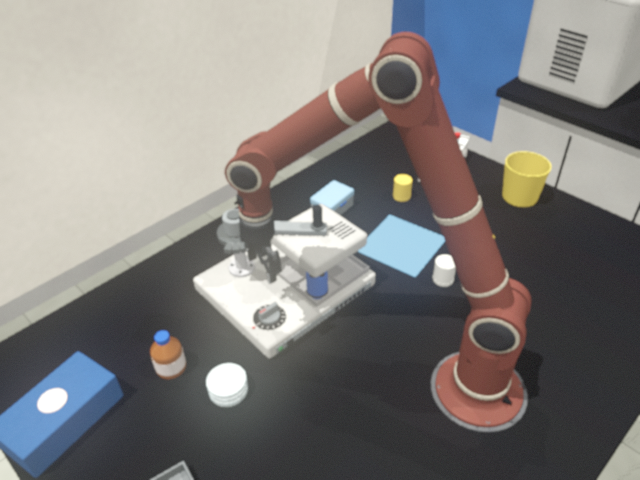

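>>> {"op": "send_rows", "data": {"plan": [{"x":0,"y":0,"z":-0.04,"wx":0,"wy":0,"wz":0},{"x":0,"y":0,"z":-0.08,"wx":0,"wy":0,"wz":0},{"x":0,"y":0,"z":-0.12,"wx":0,"wy":0,"wz":0},{"x":0,"y":0,"z":-0.15,"wx":0,"wy":0,"wz":0},{"x":0.08,"y":0,"z":-0.15,"wx":0,"wy":0,"wz":0},{"x":0.08,"y":0,"z":-0.15,"wx":0,"wy":0,"wz":0},{"x":0.08,"y":0,"z":-0.15,"wx":0,"wy":0,"wz":0},{"x":0.08,"y":0,"z":-0.15,"wx":0,"wy":0,"wz":0}]}}

```text
t: 46.72
ee_pos: [0.4914, 0.3068, 0.3502]
tcp_rot: [0.767, 0.642, -0.001, -0.001]
wrist_force: [0.0, -0.7, 0.3]
opening: 0.996
```

```bash
python3 -c "
from h import *
save('s38','side');save('t38','top');go()
b=cv2.imread('pics/s38.png')[185:365,190:430];cv2.imwrite('pics/s38z.png',cv2.resize(b,(800,600),interpolation=cv2.INTER_CUBIC))"
```

```text
t 46.82 tcp [0.4926 0.3033 0.3512] psi 79.6 q [-0.52  0.42 -0.11  1.43  0.05  1.3  -0.82] F [ 0.6 -0.9 -0.4] op 1.001
```

View pics/s38z.png

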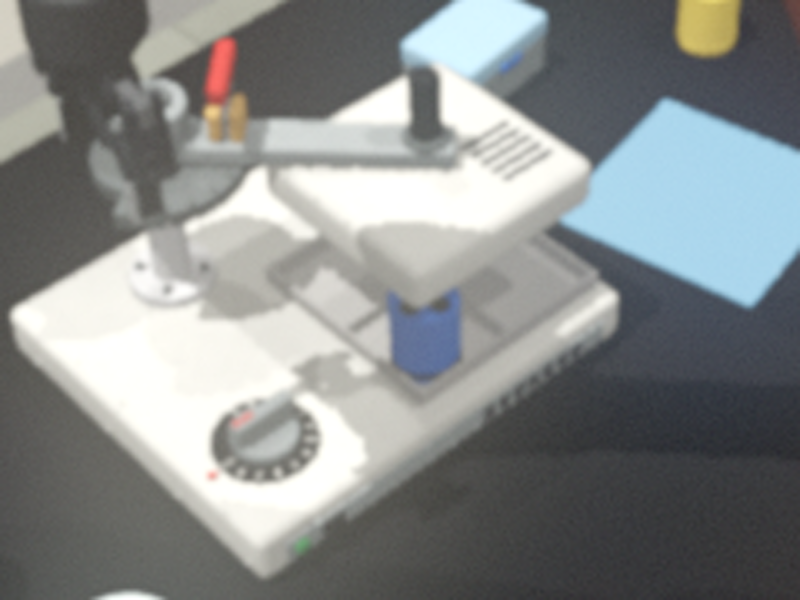

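View pics/t38.png

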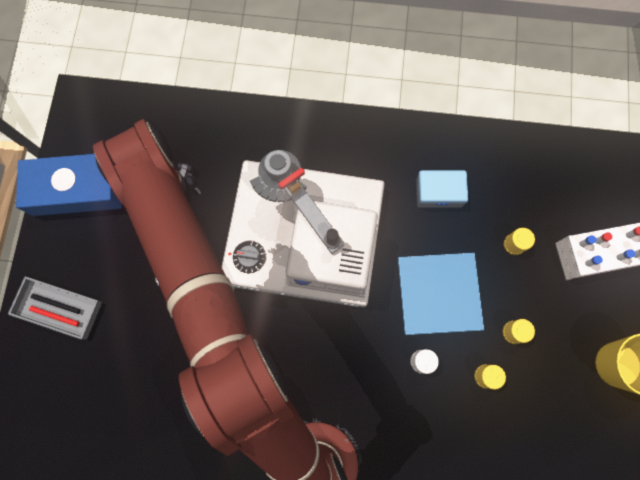

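```bash
python3 -c "
from h import *
go((.50,-.22,.36,80))"
```

```text
t 46.82 tcp [0.4926 0.3033 0.3512] psi 79.6 q [-0.52  0.42 -0.11  1.43  0.05  1.3  -0.82] F [ 0.6 -0.9 -0.4] op 1.001
xyz [-0.5133  0.1022 -0.0076] w [-0.001  0.002 -0.008]
```

>>> {"op": "send_rows", "data": {"plan": [{"x":-0.513,"y":0.102,"z":-0.01,"wx":0,"wy":0,"wz":0},{"x":-0.513,"y":0.102,"z":-0.01,"wx":0,"wy":0,"wz":0},{"x":-0.513,"y":0.102,"z":-0.01,"wx":0,"wy":0,"wz":0},{"x":-0.513,"y":0.102,"z":-0.01,"wx":0,"wy":0,"wz":0},{"x":-0.513,"y":0.102,"z":-0.01,"wx":0,"wy":0,"wz":0},{"x":-0.513,"y":0.102,"z":-0.01,"wx":0,"wy":0,"wz":0},{"x":-0.513,"y":0.102,"z":-0.01,"wx":0,"wy":0,"wz":0},{"x":-0.513,"y":0.102,"z":-0.01,"wx":0,"wy":0,"wz":0},{"x":-0.513,"y":0.102,"z":-0.01,"wx":0,"wy":0,"wz":0},{"x":-0.513,"y":0.102,"z":-0.01,"wx":0,"wy":0,"wz":0},{"x":-0.513,"y":0.102,"z":-0.01,"wx":0,"wy":0,"wz":0},{"x":-0.513,"y":0.102,"z":-0.01,"wx":0,"wy":0,"wz":0}]}}

```text
t: 47.82
ee_pos: [0.4982, -0.1989, 0.3623]
tcp_rot: [0.769, 0.639, 0.001, 0.0]
wrist_force: [1.0, -0.8, 0.6]
opening: 0.997
```

>>> {"op": "send_rows", "data": {"plan": [{"x":0,"y":0,"z":0,"wx":0,"wy":0,"wz":0},{"x":0,"y":0,"z":0.03,"wx":0,"wy":0.1,"wz":0},{"x":0,"y":0,"z":0.06,"wx":0,"wy":0.2,"wz":0},{"x":0,"y":0,"z":0.09,"wx":0,"wy":0.3,"wz":0},{"x":0,"y":0,"z":0.12,"wx":0,"wy":0.4,"wz":0},{"x":0,"y":0,"z":0.14,"wx":0,"wy":0.5,"wz":0},{"x":0,"y":0,"z":0.14,"wx":0,"wy":0.6,"wz":0},{"x":0,"y":0,"z":0.14,"wx":0,"wy":0.7,"wz":0},{"x":0,"y":0,"z":0.14,"wx":0,"wy":0.7,"wz":0}]}}

```text
t: 48.57
ee_pos: [0.4968, -0.2011, 0.2182]
tcp_rot: [0.726, 0.596, 0.263, -0.221]
wrist_force: [-0.8, -1.2, -1.2]
opening: 1.0
```

```bash
python3 -c "
from h import *
save('w39','wrist');go();save('s39','side')"
```

```text
t 48.62 tcp [ 0.4981 -0.1989  0.2201] psi 79.0 q [ 0.73  0.64 -0.1   1.65 -0.59  1.26  0.75] F [ 0.3  0.8 -0.4] op 0.999
```

View pics/w39.png

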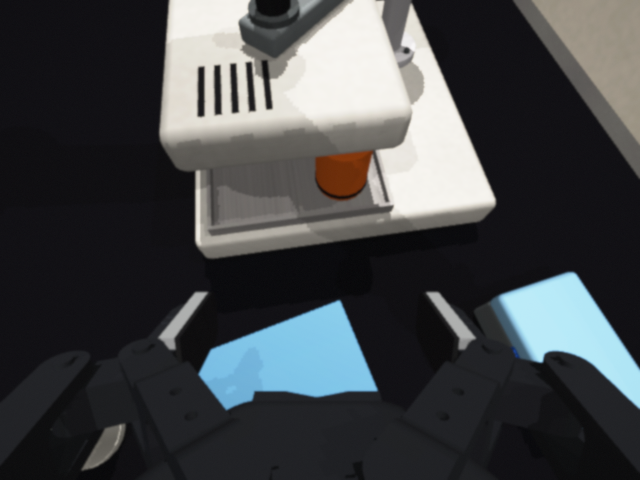

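View pics/s39.png

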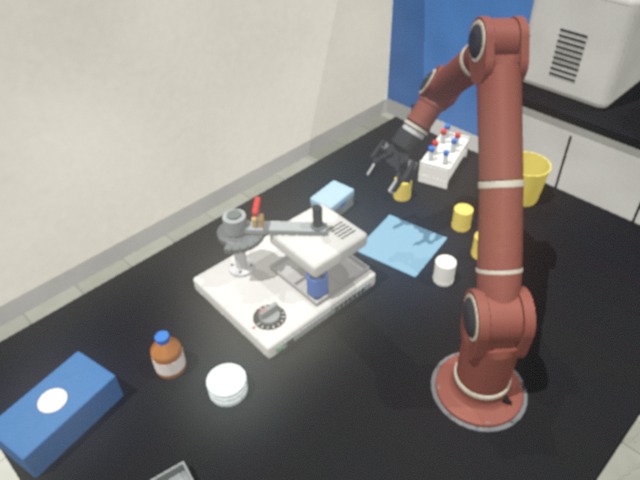

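Orange stands upright in the back-right bay, blue in the front-left bay, plunger home, timer at the dot, and the robot touches nothing.

```bash
python3 -c "
from h import *
print(bot.job_done())"
```

```text
the job is handed in; nothing more can be done
None
```

The job is done and handed in at about 49 s, in the order asked. I pulled the plunger up and twisted it out, then swung the lamp fully aside to its stop. Only two adapters were present: the blue one went into the front-left bay and the orange one into the back-right bay, both upright with bores up. I then swung the lamp back to its stop, twisted the plunger home, and wound the timer clockwise in two grasps.

What the last checks showed:
- **Plunger:** the T-handle sits at its original height and angle in the side view.
- **Timer:** the pointer lines up with the last tick by the red dot. Torque rose to 1.4 Nm at the end, and the pads slipped about 5° on the grip bar once the knob was at its stop.
- **Adapters:** both stand upright in their bays, seen under the lamp from the side and wrist cameras.
- **Bystanders:** the tip box, bottle, dishes and look-alikes look unmoved in the camera views.

**Disagreement:** the timer's position came out about 5 mm different in the wrist camera than from the fixed cameras. I re-measured from closer up before grasping, and it gripped cleanly.

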